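# Vial from the cold block to the draw-up stand with self-closing forceps

### The arm

A 7-joint arm with a two-finger parallel gripper is mounted at the origin on the work surface. World frame = base frame: x ahead of the robot, y to its left, z up, the work surface at z = 0. Lengths are in m, angles in rad, forces in N, time in s.
With the tool pointing down it reaches from about 0.4 to 0.85 m from the base axis. Payload 10.4 kg.
Tool frame: the origin (TCP) lies midway between the tips of the shut fingers; the grasp point (between the pads) lies 19 mm behind it; z points along the fingers, y is the line along which they close (so a half turn about z gives the same grasp; the last joint's range is limited). The gripper opens to 85 mm and grips with 20 to 120 N. Pads are 22 mm wide; open, the fingers measure 114 mm over their backs; the gripper's body (76 mm by 85 mm) begins 54 mm behind the grasp point. The pads swing forward as they close: fully open they stand 13 mm farther back than shut.
Start: joints at [-1.275, 0.332, -0.065, 1.46, 0.022, 1.35, -0.088], TCP at [0.196, 0.594, 0.205] pointing down, gripper open.
Joint ranges: [-2.6, 2.6], [-0.5, 2.12], [-1.47, 1.34], [0.16, 2.42], [-1.27, 4.41], [0.06, 2.06], [-2.6, 2.6]. Speed limits (rad/s): [2.22, 2.22, 2.79, 2.79, 3.14, 3.14, 3.14].

### API

Orientations are given as a 3x3 rotation matrix whose columns are the frame's x, y, z axes.
In Python, from cell import r gives the robot as it stands.
- The arm moves only by the tool step_arm, never from a script. Its argument "increments" is a list of rows, each an object of numbers: "gripper": the closure in counts, from 0 (fully open) to 255 (shut); "dx", "dy", "dz": the shift along the tool's x, y, z in m; "rx", "ry", "rz": the turn, a rotation vector about the tool's x, y, z in degrees. In form: [{"gripper": .., "dx": .., "dy": .., "dz": .., "rx": .., "ry": .., "rz": ..}, ...]. A call has 1 to 8 rows; each row is the pose to reach, as a shift and turn from the pose commanded when the call began, along the tool's axes at that moment; what a row does not reach only later rows make up. A row lasts 1/12 s, in which the tool goes at most 41.7 mm and 7.16 degrees, less where a joint would pass 70% of its speed; a pose out of reach is approached as far as the arm can. A call with a gripper value outside its range is refused whole. The fingers move at their own pace and stop on an object; "squeeze" is the grip in N (left out, the last holds). Time passes only in rows, so rows that repeat a pose let the fingers close. It gives the time, the measured TCP pose, the force, the opening and the grip force at its end, in the units of the state.
- r.read_state(): the state, without advancing time (a new reading comes with each control period).
- r.snapshot(name): name is "scene" or "top"; returns (picture, depth): 384x512x3 uint8, red, green, blue; 384x512 float32, m along the optical axis (not along the pixel's ray), 0 where there is no reading.
- r.camera_info(name): a dict with "fov_y" (degrees; the focal length in pixels is half the picture's height over the tangent of half this angle, whatever the lens; pixels are square), "cx", "cy" (the principal point, pixels), "world_from_camera" (4x4, takes a point from camera to world coordinates). Camera axes: x right, y up, looking along -z (the intrinsics and any distortion apply to the point x, -y, -z); pixel columns grow to the right and rows downward; lengths in m; the calibration is good to about 2 mm. A picture is of the moment at which its call begins. camera_info takes no time and is no camera call.
- r.finish_job(): hands the job in; it is judged then, once.
The state is a dict: "clock": time; "qpos": joint angles; "joint_velocities": joint speeds; "joint_efforts": joint torques, N m; "ee_pos": TCP position; "tool_rot": TCP orientation; "force": force on the tool from outside, world axes, zero at the start; "moment": the same for the moment, N m; "gripper_width": finger opening in m; "grip_force": force on a finger pad.
Only numpy, scipy, OpenCV 4.12 (cv2) and the standard library are available. Lean on these libraries where they do the work, as an engineer would, in place of code of your own. Each camera call takes 0.05 s, during which the arm holds its last target. There are 200 camera calls.

### The job

At the vaccination desk, take the self-closing forceps from their rest and with them lift the short vial out of the cold block by its neck: squeeze them open, bring the jaws round the neck, and let them close on it. Set the vial in the well of the draw-up stand and, still with the forceps, press it down against the stiff ejector until it is fully home, but without forcing it once it is; then free it and put the forceps back upright in the pocket of their rest. Touch the vial with nothing but the forceps, and leave everything else where it stands.

Things in the scene. Friction and masses are not known exactly. Their poses are not given: they have to be found in the camera images.
- forceps: Steel cross-lock (self-closing) forceps, 114 mm long, standing upright on their jaws in the rest. Origin: middle of the jaws' flat underside; z up along the forceps to the rear joint (top at 114 mm); the bows and jaws move along y. Two V jaws, 4 mm thick (z 0 to 4), reach 12 mm either side in x and 17 mm in y when shut. About 70 g. Squeezing the bows together moves the jaws apart.
- handles (a point): Where the fingers go: middle of the two ribbed grip plates of the forceps (77 mm above the jaws' underside, plates z 66 to 88, 16 mm wide along x, squeezed along y). Below them finger rests stick out on both sides, to 20 mm from the axis in y, their tops at z 62: fingertips may bear on them when pressing down. A light hold can slip on the plates by some mm under load.
- armleft (a joint): Angle of a forceps arm, both move alike: 0 shut on nothing, about 0.011 closed on the vial's neck, 0.085 fully open; the V faces then stand 14.5 mm from the axis (8 mm on the neck). Plates are 29 mm apart over their outsides when free. The bows give first: at 27 to 25 mm (3 to 7 N a side) the jaws stay shut; from about 23.5 mm (12 N) they open, fully at about 19 mm (22 N).
- rest: White block, 50 x 64 x 50 mm, on a 60 x 74 mm steel foot, fixed, with an open pocket 30 (x) x 44 mm (y), 44 mm deep, that holds the forceps, which start with their y along its y. Origin: middle of the underside.
- pocket (a point): Middle of the pocket's floor, 6 mm above the desk: the forceps' origin rests here. Too narrow for jaws squeezed fully open.
- block: Aluminium cold block, 104 x 104 mm, 43 mm high, fixed, with four round wells 25.5 mm wide and 31 mm deep, centres 24 mm from its middle in x and in y. Origin: middle of the underside. Three wells hold vials, one is empty; which is which changes.
- vial: The short vial: glass, 45 mm tall (its top 14 mm above the block's face), 25 g. Body 24 mm wide, shoulder from 27 to 31 mm, neck 16 mm wide from 31 to 38 mm, crimped cap 20 mm wide from 38 to 45 mm. Origin: middle of its underside; z up. In the block the neck begins level with the block's top face, so jaws resting on that face close on the neck.
- tall1: A tall vial in the block, 60 mm, same widths as the short one. Leave it. Origin: middle of its underside.
- tall2: Another tall vial in the block, 60 mm, same widths. Leave it. Origin: middle of its underside.
- stand: Draw-up stand: square grey weighted base, 80 x 80 mm, 37 mm high, fixed, with one round well in its middle, 25.8 mm wide with a 2 mm chamfer, open to the top. The floor of the well is the ejector. Glass in the well bears no more than 20 N. Origin: middle of the underside.
- ejector (a joint): Height of the ejector (a round rubber-faced plunger that is the well's floor, with a steel thumb tab out of the stand's -x side) above its lowest place, in m: it starts 0.008 to 0.013 up, left so by the last vial; 0 when the vial is home. It is stiff: it slides down at about 8 N, stays where it is left, and at the bottom stops hard.
- well (a point): Middle of the ejector's top when it is fully down, 13.5 mm above the desk, 23.5 mm below the stand's top face: the vial's origin is here when it is home. Its shoulder then stands above the stand's face, so the jaws stay clear of the stand.
- gel: Clear pump bottle, 66 mm wide, 200 mm tall. Leave it. Origin: middle of its underside.
- case: Black zipped case, 90 x 125 x 30 mm. Leave it. Origin: middle of its underside.
- meter: Small black meter, 85 x 52 x 18 mm. Leave it. Origin: middle of its underside.
- tub: White round tub with a clear lid, 120 mm wide, 65 mm tall. Leave it. Origin: middle of its underside.
- carton: White carton with a violet band, 75 x 120 x 50 mm. Leave it. Origin: middle of its underside.
- pen: Pink pen, 136 mm long, 9 mm thick. Leave it. Origin: middle of its underside.
Mind the look-alikes: they are no part of the job. Leave any brown look-alike of the stand alone.

How it is judged:
On the way, in this order (a step that is already met when the one before it is completed fails the run):
1. the forceps are lifted out of their rest (z of forceps in the frame of rest above 0.055 m), for 0.2 s.
2. the vial is held clear of the cold block by its neck in the jaws (contact force between forceps and vial above 0.15 N and z of vial in the frame of block above 0.05 m and z of forceps in the frame of vial between 0.026 and 0.038 m), for 0.2 s.
3. the vial stands fully home in the stand, the ejector down, freed from the forceps (value of joint ejector below 0.0015 m and z of vial in the frame of well below 0.002 m and horizontal distance between vial and well below 0.003 m and angle between vial's own z axis and vertical below 0.06 rad and contact force between forceps and vial below 0.1 N), for 0.2 s.
At the end, for the whole second after the job is handed in: the short vial stands upright (within 3.5 degrees) in the stand's well, underside within 2 mm of home height, 3 mm of the middle, ejector within 1.5 mm of its bottom; the forceps stand upright (within 7 degrees) in the pocket, within 12 mm of its floor's middle; all at rest and let go (value of joint ejector below 0.0015 m and z of vial in the frame of well below 0.002 m and horizontal distance between vial and well below 0.003 m and angle between vial's own z axis and vertical below 0.06 rad and linear speed of each of vial, forceps below 0.02 m/s and distance between forceps and pocket below 0.012 m and angle between forceps's own z axis and vertical below 0.12 rad); the robot touches nothing.
It fails at once if the fingers or the arm touch the vial (contact force between any of the fingers, the arm and vial above 0.5 N).
It fails at once if the vial is pressed into the stand with over 20 N (contact force between vial and stand above 20 N).
It fails at once if the forceps press on the glass vial with over 40 N, all contacts added (contact force between forceps and vial above 40 N).
It fails at once if one of the tall vials is moved by over 10 mm (distance of any of tall1, tall2 from where it was at the start of the episode above 0.01 m).
It fails at once if something else on the desk is moved by over 20 mm (distance of any of gel, case, meter, tub, carton, pen from where it was at the start of the episode above 0.02 m).
It also fails if it takes over 64 s, if anything falls off the work surface, if the arm or the gripper's body presses on something with over 40 N, if the wrist force passes 120 N, or if a joint passes its speed limit or range.

## Working session

There is one attempt and no reset: what is moved stays moved. The work goes in short steps, Python scripts to look and compute and a tool call to move; the robot and the scene stay as the last step left them, time stands still between calls to the robot, and variables do not carry over. Pictures are saved under pics/ and viewed, at most 10 in all, crops included, and the job is handed in when it is done.

Besides the shell and the picture viewer there is one more tool, called after "Request:" by a JSON object that holds its "name" and its "arguments", one argument or row to a line. step_arm: Moves the arm, as the interface text tells. Its arguments: {"type":"object","properties":{"increments":{"type":"array","items":{"type":"object","properties":{"gripper":{"type":"number"},"dx":{"type":"number"},"dy":{"type":"number"},"dz":{"type":"number"},"rx":{"type":"number"},"ry":{"type":"number"},"rz":{"type":"number"}}}},"squeeze":{"type":"number"}},"required":["increments"]}

```bash
ls; mkdir -p pics; cat > h.py <<'E'
import numpy as np, cv2
from cell import r
def cap(n):
    im,d=r.snapshot(n); np.savez(f'/tmp/{n}.npz',im=im,d=d); return im,d
def load(n):
    z=np.load(f'/tmp/{n}.npz'); return z['im'],z['d']
def K(n):
    c=r.camera_info(n); f=192/np.tan(np.radians(c['fov_y'])/2); return f,c['cx'],c['cy'],np.array(c['world_from_camera'])
def pts(n,d):
    f,cx,cy,T=K(n); v,u=np.mgrid[0:384,0:512]
    p=np.stack([(u-cx)/f*d,-(v-cy)/f*d,-d,np.ones_like(d)],-1)@T.T
    return p[...,:3]
def ray(n,u,v,z):
    f,cx,cy,T=K(n); d=T[:3,:3]@np.array([(u-cx)/f,-(v-cy)/f,-1]); o=T[:3,3]
    return o+d*(z-o[2])/d[2]
E
python3 - <<'E'
from h import *
for n in('scene','top'):
    im,d=cap(n); cv2.imwrite(f'pics/{n}0.png',cv2.resize(im[...,::-1],(800,600)))
    c=r.camera_info(n);print({k:(np.round(v,3) if k!='world_from_camera' else np.round(v,3).tolist()) for k,v in c.items()})
s=r.read_state();print(s)
E
```

```text
pics
{'fov_y': np.float64(44.659), 'cx': np.float64(250.473), 'cy': np.float64(190.796), 'world_from_camera': [[0.119, -0.74, 0.662, 1.296], [0.993, 0.081, -0.087, -0.088], [0.011, 0.668, 0.744, 0.923], [0.0, 0.0, 0.0, 1.0]]}
{'fov_y': np.float64(47.384), 'cx': np.float64(251.682), 'cy': np.float64(190.434), 'world_from_camera': [[0.007, 0.989, -0.146, 0.411], [-1.0, 0.008, 0.007, -0.009], [0.008, 0.145, 0.989, 1.146], [0.0, 0.0, 0.0, 1.0]]}
{'clock': 0.1, 'qpos': array([-1.27459619,  0.33278077, -0.06467874,  1.46085519,  0.02158539,
        1.34990086, -0.08852618]), 'joint_velocities': array([-0.00024849, -0.00276538,  0.00108276, -0.00289877,  0.00040929,
        0.00028082,  0.00109685]), 'joint_efforts': array([ 1.92787244e-03, -6.26738548e+01,  4.95428732e-02, -3.92431247e+01,
        1.63688406e-02,  6.95303577e-03, -8.61672504e-06]), 'ee_pos': array([0.19578846, 0.59315449, 0.2043139 ]), 'tool_rot': array([[-9.49602676e-01,  3.13455960e-01, -3.44008420e-04],
       [ 3.13456145e-01,  9.49601918e-01, -1.20127187e-03],
       [-4.98747715e-05, -1.24856253e-03, -9.99999219e-01]]), 'force': array([-0.67280384, -0.16661023,  0.06677077]), 'moment': array([-0.00675586, -0.03146146, -0.00029251]), 'grip_force': 0.0, 'gripper_width': 0.08541562127600058}
```

View pics/scene0.png

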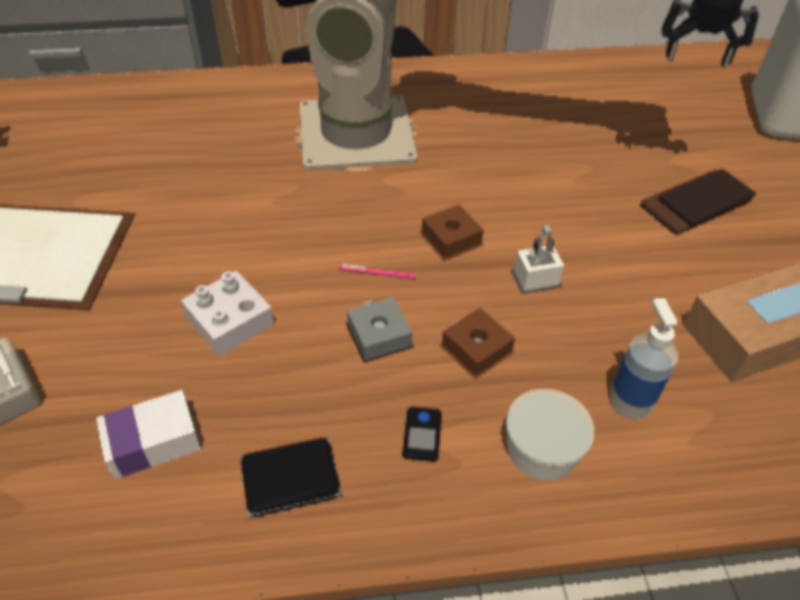

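View pics/top0.png

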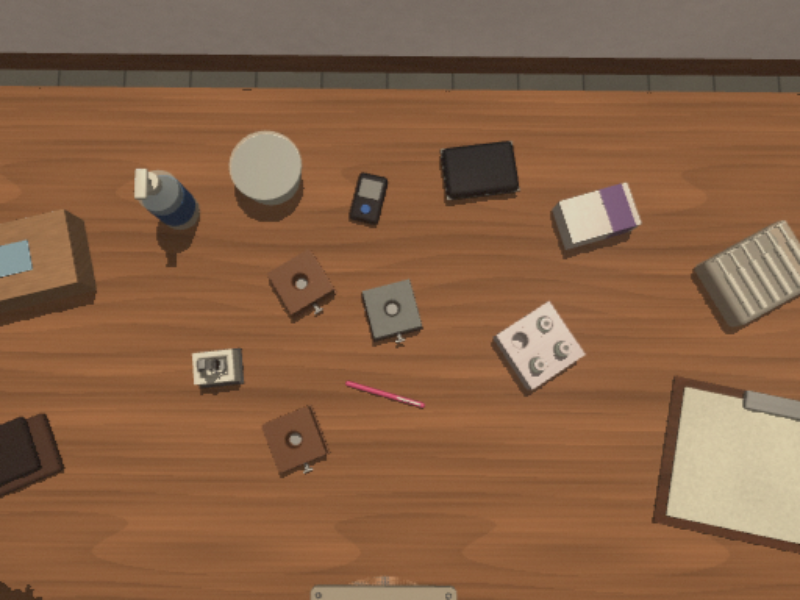

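The scene shows the grey stand at (380,325), with two brown look-alikes at (478,340) and (452,230). The cold block is at (228,310) with its empty well at (246,306), and the rest with forceps is at (540,265). In the top view, stand (392,310), block (540,347) and rest (217,368). Grey is the right stand.

```bash
python3 - <<'E'
from h import *
im,d=load('top'); P=pts('top',d)
def reg(u0,u1,v0,v1,z0,z1):
    m=np.zeros(d.shape,bool); m[v0:v1,u0:u1]=1
    m&=(P[...,2]>z0)&(P[...,2]<z1)&(d>0); return m
for nm,b,z in [('block',(308,382,185,258),(.037,.048)),('stand',(225,275,172,225),(.031,.042)),('rest',(118,160,215,255),(.044,.056))]:
    m=reg(*b,*z); p=P[m]; rc=cv2.minAreaRect(p[:,:2].astype(np.float32)*1000)
    print(nm,m.sum(),np.round(rc,1).tolist() if 0 else rc,np.median(p[:,2]))
m=reg(308,382,185,258,.05,.08)
n,l,st,c=cv2.connectedComponentsWithStats(m.astype(np.uint8))
for i in range(1,n):
    p=P[l==i]; print('vial',st[i],c[i],p.mean(0).round(4),np.median(p[:,2]).round(4),p[:,2].max().round(4))
m=reg(110,165,205,258,.06,.14); 
for lo,hi in[(.06,.075),(.075,.1),(.1,.13)]:
    p=P[m&(P[...,2]>lo)&(P[...,2]<hi)]
    if len(p)>3: print('forc',lo,len(p),p.mean(0).round(4),cv2.minAreaRect(p[:,:2].astype(np.float32)*1000))
# well centres by dark
a=cv2.resize(im[185:258,305:385],(400,365),interpolation=cv2.INTER_CUBIC)
b=cv2.resize(im[215:255,118:165],(400,340),interpolation=cv2.INTER_CUBIC)
si,_=load('scene')
c=cv2.resize(si[170:228,112:178],(400,351),interpolation=cv2.INTER_CUBIC)
e=cv2.resize(si[140:190,320:370],(400,400),interpolation=cv2.INTER_CUBIC)
o=np.zeros((800,800,3),np.uint8)
o[:365,:400]=a;o[:340,400:]=b;o[400:751,:400]=c;o[400:,400:]=e
cv2.imwrite('pics/crop1.png',cv2.resize(o,(600,600))[...,::-1])
E
```

```text
block 1379 ((499.1260070800781, -253.28431701660156), (103.90101623535156, 105.31835174560547), 33.13707733154297) 0.04355301279767132
stand 887 ((557.4644775390625, -12.54959487915039), (81.64530944824219, 79.89095306396484), 15.086517333984375) 0.037066991438443386
rest 308 ((459.72113037109375, 271.6810302734375), (50.08761978149414, 65.21354675292969), 6.4515533447265625) 0.049468886313764227
vial [345 203   9   8  54] [348.85185185 206.66666667] [ 0.5324 -0.2598  0.0569] 0.057 0.0608
vial [338 206   1   1   1] [338. 206.] [ 0.5345 -0.2337  0.0512] 0.0512 0.0512
vial [355 219  11   9  83] [359.91566265 222.91566265] [ 0.4911 -0.2839  0.0664] 0.0709 0.0774
vial [339 229  11  10  84] [343.92857143 233.23809524] [ 0.4654 -0.2438  0.0658] 0.0707 0.0758
forc 0.06 26 [0.4607 0.2597 0.0674] ((461.22564697265625, 268.08380126953125), (15.03752326965332, 32.95380401611328), 5.0708394050598145)
forc 0.075 42 [0.4598 0.2661 0.0896] ((459.8978576660156, 270.24072265625), (15.080036163330078, 28.78952407836914), 7.823643684387207)
forc 0.1 44 [0.4608 0.2684 0.1147] ((460.9741516113281, 268.4737548828125), (12.000948905944824, 14.18869400024414), 4.135620594024658)
```

View pics/crop1.png

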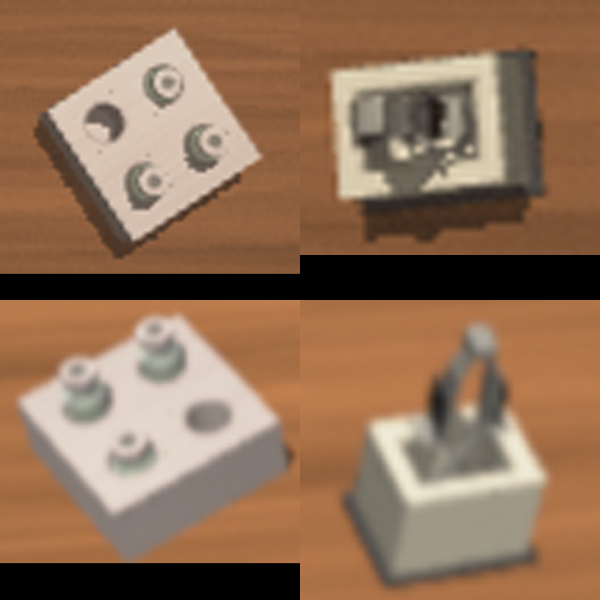

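The short vial is the one at top-crop (165,85): its top is 57 mm up against 71+ mm for the two tall ones at (208,143) and (150,185). The empty well is at (103,122). Next, a cross-check from the scene camera.

```bash
cat >> h.py <<'E'
def go(x,y,z,yaw):
    "print increments to take TCP to x,y,z, tool y axis at yaw deg (mod 180)"
    s=r.read_state(); R=s['tool_rot']; p=s['ee_pos']
    c=np.degrees(np.arctan2(R[1,1],R[0,1])); a=(yaw-c+90)%180-90
    q=R.T@(np.array([x,y,z])-p)
    # desired R: tool z straight down
    t=np.radians(c+a); Y=np.array([np.cos(t),np.sin(t),0]);Z=np.array([0,0,-1.]);X=np.cross(Y,Z)
    w=cv2.Rodrigues(R.T@np.stack([X,Y,Z],1))[0].ravel()
    print('clock',round(s['clock'],2),'cur',p.round(4),round(c,2),'w',round(s['gripper_width'],4),'inc',q.round(4),'rot',np.degrees(w).round(2))
E
python3 - <<'E'
from h import *
im,d=load('scene'); P=pts('scene',d)
for nm,c,rr,z in [('block',(.4991,-.2533),.085,(.038,.048)),('stand',(.5575,-.0125),.07,(.032,.042)),('rest',(.46,.271),.06,(.045,.055)),('ftop',(.46,.27),.05,(.108,.13)),('ftop2',(.46,.27),.05,(.117,.13)),('fmid',(.46,.27),.05,(.075,.1)),('svial',(.5323,-.2603),.02,(.053,.062))]:
    m=(np.hypot(P[...,0]-c[0],P[...,1]-c[1])<rr)&(P[...,2]>z[0])&(P[...,2]<z[1])
    p=P[m]; print(nm,len(p),p.mean(0).round(4),np.round(np.concatenate([np.ravel(v) for v in cv2.minAreaRect(p[:,:2].astype(np.float32)*1000)]),1),np.median(p[:,2]).round(4))
go(.4597,.2705,.2,96.45)
E
```

```text
block 1072 [ 0.5044 -0.2481  0.0446] [ 497.1 -250.1  110.3  105.6   33. ] 0.0449
stand 789 [ 0.5576 -0.0101  0.0386] [555.2  -9.5  84.9  81.7  15.4] 0.0389
rest 214 [0.4636 0.2713 0.0511] [458.  274.1  53.2  65.7   6.1] 0.0516
ftop 38 [0.4602 0.2728 0.1184] [459.9 272.9  14.4  14.3  40. ] 0.1195
ftop2 25 [0.4597 0.2735 0.1212] [459.6 273.6  15.3  11.1   4.2] 0.121
fmid 70 [0.4602 0.2729 0.0878] [458.7 274.2  16.4  31.7   7.5] 0.0884
svial 51 [ 0.5309 -0.257   0.0581] [ 530.2 -258.2   19.5   18.8   71.1] 0.0583
clock 0.1 cur [0.1958 0.5932 0.2043] 71.73 w 0.0854 inc [-0.3517 -0.2237  0.0046] rot [-7.000e-02 -1.000e-02 -2.472e+01]
```

Request:
{"name": "step_arm", "arguments": {
  "increments": [
    {"gripper": 0, "dx": -0.04, "dy": -0.025, "dz": 0, "rz": -4},
    {"gripper": 0, "dx": -0.08, "dy": -0.05, "dz": 0, "rz": -8},
    {"gripper": 0, "dx": -0.115, "dy": -0.073, "dz": 0, "rz": -12},
    {"gripper": 0, "dx": -0.15, "dy": -0.095, "dz": 0, "rz": -16},
    {"gripper": 0, "dx": -0.185, "dy": -0.118, "dz": 0, "rz": -20},
    {"gripper": 0, "dx": -0.22, "dy": -0.14, "dz": 0, "rz": -24.7},
    {"gripper": 0, "dx": -0.255, "dy": -0.162, "dz": 0, "rz": -24.7},
    {"gripper": 0, "dx": -0.29, "dy": -0.185, "dz": 0, "rz": -24.7}
  ]
}}

```text
invalid input at $.increments[0]: expected keys gripper, dx, dy, dz, rx, ry, rz
```

```bash
python3 - <<'E'
from h import *
go(.459,.2727,.15,96.4)
E
```

```text
clock 0.1 cur [0.1958 0.5932 0.2043] 71.73 w 0.0854 inc [-0.3504 -0.2217  0.0546] rot [-7.000e-02 -1.000e-02 -2.467e+01]
```

Request:
{"name": "step_arm", "arguments": {
  "increments": [
    {"gripper": 0, "dx": -0.035, "dy": -0.022, "dz": 0, "rx": 0, "ry": 0, "rz": -4},
    {"gripper": 0, "dx": -0.07, "dy": -0.044, "dz": 0, "rx": 0, "ry": 0, "rz": -8},
    {"gripper": 0, "dx": -0.105, "dy": -0.066, "dz": 0, "rx": 0, "ry": 0, "rz": -12},
    {"gripper": 0, "dx": -0.14, "dy": -0.089, "dz": 0, "rx": 0, "ry": 0, "rz": -16},
    {"gripper": 0, "dx": -0.175, "dy": -0.111, "dz": 0, "rx": 0, "ry": 0, "rz": -20},
    {"gripper": 0, "dx": -0.21, "dy": -0.133, "dz": 0, "rx": 0, "ry": 0, "rz": -24.7},
    {"gripper": 0, "dx": -0.245, "dy": -0.155, "dz": 0, "rx": 0, "ry": 0, "rz": -24.7},
    {"gripper": 0, "dx": -0.28, "dy": -0.177, "dz": 0, "rx": 0, "ry": 0, "rz": -24.7}
  ]
}}

```text
clock: 0.77
ee_pos: [0.4071, 0.3357, 0.2049]
tool_rot: [[-0.994, -0.113, -0.0], [-0.113, 0.994, 0.0], [0.0, 0.0, -1.0]]
force: [1.4, 0.6, 0.5]
gripper_width: 0.0854
grip_force: 0.0
```

```bash
python3 - <<'E'
from h import *
go(.459,.2727,.15,96.4)
E
```

```text
clock 0.77 cur [0.4071 0.3357 0.2049] 96.46 w 0.0854 inc [-0.0445 -0.0685  0.0549] rot [ 0.01 -0.01  0.06]
```

Request:
{"name": "step_arm", "arguments": {
  "increments": [
    {"gripper": 90, "dx": -0.022, "dy": -0.034, "dz": 0, "rx": 0, "ry": 0, "rz": 0},
    {"gripper": 90, "dx": -0.0445, "dy": -0.0685, "dz": 0, "rx": 0, "ry": 0, "rz": 0},
    {"gripper": 90, "dx": -0.0445, "dy": -0.0685, "dz": 0.03, "rx": 0, "ry": 0, "rz": 0},
    {"gripper": 90, "dx": -0.0445, "dy": -0.0685, "dz": 0.055, "rx": 0, "ry": 0, "rz": 0},
    {"gripper": 90, "dx": -0.0445, "dy": -0.0685, "dz": 0.055, "rx": 0, "ry": 0, "rz": 0}
  ]
}}

```text
clock: 1.18
ee_pos: [0.4561, 0.2723, 0.1453]
tool_rot: [[-0.994, -0.111, -0.006], [-0.111, 0.994, -0.005], [0.006, -0.004, -1.0]]
force: [-0.5, -0.3, -0.7]
gripper_width: 0.0553
grip_force: 0.0
```

```bash
python3 - <<'E'
from h import *
go(.459,.2727,.07,96.4)
im,d=cap('scene'); cv2.imwrite('pics/s1.png',cv2.resize(im[110:200,300:400],(720,600) if 0 else (600,540),interpolation=cv2.INTER_CUBIC)[...,::-1])
E
```

```text
clock 1.18 cur [0.4561 0.2723 0.1453] 96.36 w 0.0553 inc [-0.0034  0.0003  0.0752] rot [-0.22 -0.37 -0.04]
```

View pics/s1.png

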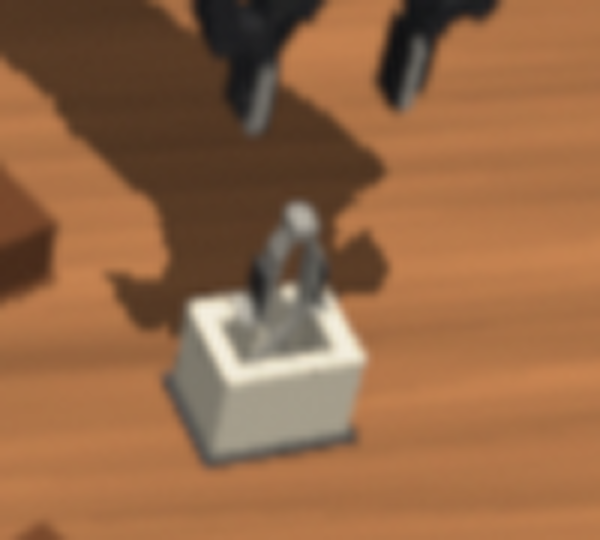

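The fingers straddle the forceps at crop (255,100)/(410,80), with the forceps at (295,215). Now I descend.

Request:
{"name": "step_arm", "arguments": {
  "increments": [
    {"gripper": 90, "dx": -0.003, "dy": 0, "dz": 0.025, "rx": -0.2, "ry": -0.3, "rz": 0},
    {"gripper": 90, "dx": -0.003, "dy": 0, "dz": 0.05, "rx": 0, "ry": 0, "rz": 0},
    {"gripper": 90, "dx": -0.003, "dy": 0, "dz": 0.065, "rx": 0, "ry": 0, "rz": 0},
    {"gripper": 90, "dx": -0.003, "dy": 0, "dz": 0.075, "rx": 0, "ry": 0, "rz": 0},
    {"gripper": 90, "dx": -0.003, "dy": 0, "dz": 0.075, "rx": 0, "ry": 0, "rz": 0},
    {"gripper": 90, "dx": -0.003, "dy": 0, "dz": 0.075, "rx": 0, "ry": 0, "rz": 0}
  ]
}}

```text
clock: 1.73
ee_pos: [0.4615, 0.2756, 0.0762]
tool_rot: [[-0.994, -0.113, 0.001], [-0.113, 0.994, 0.001], [-0.001, 0.001, -1.0]]
force: [-1.2, -0.2, -0.2]
gripper_width: 0.0551
grip_force: 0.0
```

```bash
python3 - <<'E'
from h import *
go(.459,.2727,.07,96.4)
E
```

```text
clock 1.73 cur [0.4615 0.2756 0.0762] 96.47 w 0.0551 inc [ 0.0028 -0.0026  0.0062] rot [0.03 0.05 0.07]
```

Request:
{"name": "step_arm", "arguments": {
  "squeeze": 20,
  "increments": [
    {"gripper": 90, "dx": 0.0025, "dy": -0.0025, "dz": 0.004, "rx": 0, "ry": 0, "rz": 0},
    {"gripper": 140, "dx": 0.0025, "dy": -0.0025, "dz": 0.007, "rx": 0, "ry": 0, "rz": 0},
    {"gripper": 155, "dx": 0.0025, "dy": -0.0025, "dz": 0.007, "rx": 0, "ry": 0, "rz": 0},
    {"gripper": 165, "dx": 0.0025, "dy": -0.0025, "dz": 0.007, "rx": 0, "ry": 0, "rz": 0},
    {"gripper": 172, "dx": 0.0025, "dy": -0.0025, "dz": 0.007, "rx": 0, "ry": 0, "rz": 0},
    {"gripper": 172, "dx": 0.0025, "dy": -0.0025, "dz": 0.007, "rx": 0, "ry": 0, "rz": 0},
    {"gripper": 172, "dx": 0.0025, "dy": -0.0025, "dz": 0.007, "rx": 0, "ry": 0, "rz": 0}
  ]
}}

```text
clock: 2.32
ee_pos: [0.4591, 0.2723, 0.0682]
tool_rot: [[-0.994, -0.112, 0.0], [-0.112, 0.994, 0.0], [-0.0, 0.0, -1.0]]
force: [-0.7, 0.7, -0.7]
gripper_width: 0.0282
grip_force: 0.0
```

Request:
{"name": "step_arm", "arguments": {
  "increments": [
    {"gripper": 176, "dx": 0, "dy": 0, "dz": 0, "rx": 0, "ry": 0, "rz": 0},
    {"gripper": 180, "dx": 0, "dy": 0, "dz": 0, "rx": 0, "ry": 0, "rz": 0},
    {"gripper": 180, "dx": 0, "dy": 0, "dz": 0, "rx": 0, "ry": 0, "rz": 0},
    {"gripper": 180, "dx": 0, "dy": 0, "dz": 0, "rx": 0, "ry": 0, "rz": 0}
  ]
}}

```text
clock: 2.65
ee_pos: [0.4589, 0.2722, 0.068]
tool_rot: [[-0.994, -0.112, -0.0], [-0.112, 0.994, 0.0], [0.0, 0.0, -1.0]]
force: [0.6, -0.6, 1.2]
gripper_width: 0.025
grip_force: 0.0
```

Request:
{"name": "step_arm", "arguments": {
  "increments": [
    {"gripper": 183, "dx": 0, "dy": 0, "dz": 0, "rx": 0, "ry": 0, "rz": 0},
    {"gripper": 183, "dx": 0, "dy": 0, "dz": 0, "rx": 0, "ry": 0, "rz": 0},
    {"gripper": 183, "dx": 0, "dy": 0, "dz": 0, "rx": 0, "ry": 0, "rz": 0}
  ]
}}

```text
clock: 2.9
ee_pos: [0.459, 0.2722, 0.068]
tool_rot: [[-0.994, -0.112, 0.0], [-0.112, 0.994, 0.0], [-0.0, 0.0, -1.0]]
force: [0.3, 0.6, 0.3]
gripper_width: 0.0237
grip_force: 0.0
```

```bash
python3 - <<'E'
from h import *
go(.459,.2727,.07,96.4); print(r.read_state()['grip_force'])
im,d=cap('scene'); cv2.imwrite('pics/s2.png',cv2.resize(im[120:190,310:380],(600,600),interpolation=cv2.INTER_CUBIC)[...,::-1])
E
```

```text
clock 2.9 cur [0.459  0.2722 0.068 ] 96.43 w 0.0237 inc [-0.0001  0.0005 -0.002 ] rot [0.   0.   0.03]
0.0
```

View pics/s2.png

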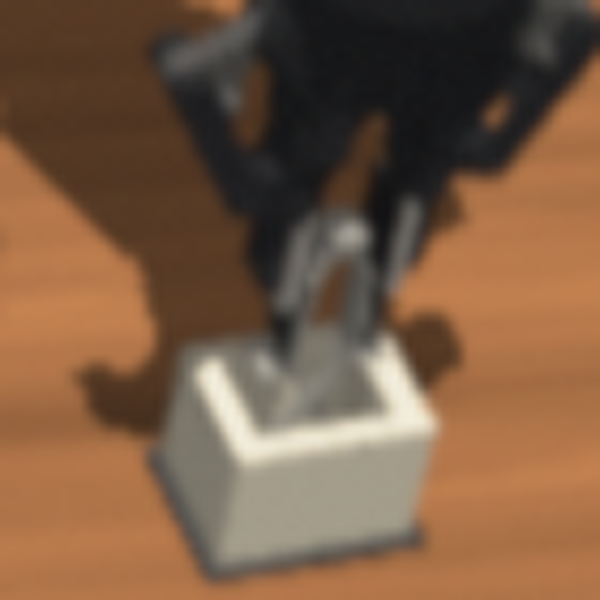

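The fingers sit at crop (285,300) and (385,280), either side of the plates, but the grip reading is 0. I'll test with a small lift.

Request:
{"name": "step_arm", "arguments": {
  "increments": [
    {"gripper": 183, "dx": 0, "dy": 0, "dz": -0.005, "rx": 0, "ry": 0, "rz": 0},
    {"gripper": 183, "dx": 0, "dy": 0, "dz": -0.012, "rx": 0, "ry": 0, "rz": 0},
    {"gripper": 183, "dx": 0, "dy": 0, "dz": -0.02, "rx": 0, "ry": 0, "rz": 0},
    {"gripper": 183, "dx": 0, "dy": 0, "dz": -0.02, "rx": 0, "ry": 0, "rz": 0}
  ]
}}

```text
clock: 3.28
ee_pos: [0.46, 0.2728, 0.0902]
tool_rot: [[-0.994, -0.112, 0.002], [-0.112, 0.994, 0.002], [-0.003, 0.002, -1.0]]
force: [0.1, 0.8, 0.4]
gripper_width: 0.0244
grip_force: 0.0
```

```bash
python3 - <<'E'
from h import *
go(.459,.2727,.07,96.4); print(r.read_state()['grip_force'],r.read_state()['force'])
im,d=cap('scene'); cv2.imwrite('pics/s3.png',cv2.resize(im[115:195,305:385],(600,600),interpolation=cv2.INTER_CUBIC)[...,::-1])
E
```

```text
clock 3.28 cur [0.46   0.2728 0.0902] 96.43 w 0.0244 inc [ 0.0011 -0.0001  0.0202] rot [0.09 0.15 0.03]
0.0 [0.08679089 0.79299358 0.3644847 ]
```

View pics/s3.png

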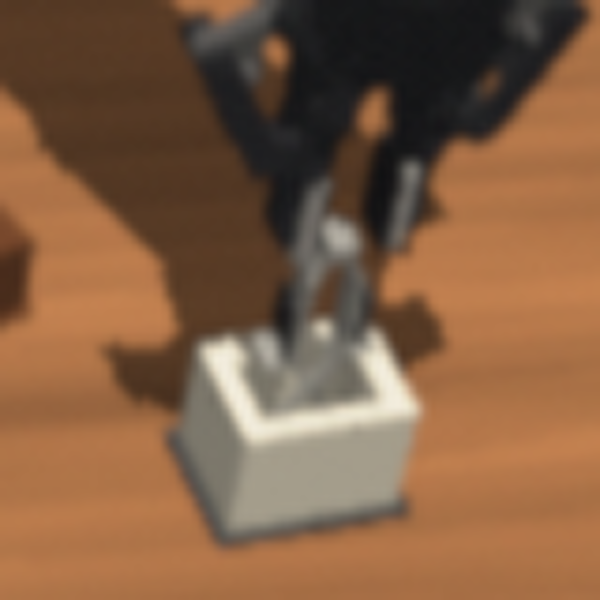

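The forceps did not rise: the fingers are now at (300,240)/(400,230) and the forceps top is still at (340,235). I'll use the depth to see the relative position.

```bash
python3 - <<'E'
from h import *
for n in('scene','top'):
    im,d=(load if n=='scene' else cap)(n); P=pts(n,d)
    m=(np.hypot(P[...,0]-.46,P[...,1]-.272)<.06)
    for lo in np.arange(.06,.16,.01):
        k=m&(P[...,2]>lo)&(P[...,2]<=lo+.01)
        q,l,st,c=cv2.connectedComponentsWithStats(k.astype(np.uint8))
        for i in range(1,q):
            if st[i,4]>=4:
                p=P[l==i]; print(n,round(lo,2),st[i,4],'x',p[:,0].min().round(3),p[:,0].max().round(3),'y',p[:,1].min().round(3),p[:,1].max().round(3),'rgb',im[l==i].mean(0).round())
E
```

```text
scene 0.06 14 x 0.452 0.463 y 0.281 0.294 rgb [133. 129. 119.]
scene 0.06 5 x 0.462 0.466 y 0.261 0.267 rgb [112. 108. 101.]
scene 0.07 18 x 0.453 0.468 y 0.254 0.266 rgb [122. 117. 109.]
scene 0.07 13 x 0.452 0.464 y 0.281 0.292 rgb [110. 106.  98.]
scene 0.08 14 x 0.452 0.464 y 0.281 0.289 rgb [81. 77. 71.]
scene 0.08 13 x 0.455 0.471 y 0.258 0.265 rgb [61. 57. 53.]
scene 0.09 19 x 0.454 0.467 y 0.259 0.268 rgb [73. 68. 63.]
scene 0.09 12 x 0.453 0.466 y 0.281 0.29 rgb [84. 76. 69.]
scene 0.1 9 x 0.455 0.464 y 0.265 0.269 rgb [109. 105.  98.]
scene 0.1 7 x 0.454 0.465 y 0.281 0.286 rgb [94. 86. 78.]
scene 0.11 14 x 0.456 0.465 y 0.269 0.281 rgb [115. 110. 102.]
scene 0.12 21 x 0.448 0.47 y 0.284 0.299 rgb [58. 50. 44.]
scene 0.12 16 x 0.451 0.465 y 0.269 0.279 rgb [147. 140. 129.]
scene 0.12 10 x 0.466 0.472 y 0.25 0.261 rgb [86. 81. 77.]
scene 0.13 26 x 0.446 0.47 y 0.284 0.299 rgb [52. 47. 44.]
scene 0.13 28 x 0.454 0.473 y 0.247 0.262 rgb [67. 63. 60.]
scene 0.14 28 x 0.445 0.47 y 0.284 0.3 rgb [56. 49. 45.]
scene 0.14 25 x 0.454 0.474 y 0.248 0.263 rgb [54. 52. 51.]
scene 0.15 30 x 0.447 0.469 y 0.285 0.299 rgb [59. 53. 48.]
scene 0.15 14 x 0.466 0.473 y 0.248 0.261 rgb [58. 55. 54.]
```

```bash
python3 - <<'E'
from h import *
im,d=load('scene'); P=pts('scene',d)
m=(np.hypot(P[...,0]-.46,P[...,1]-.272)<.08)
for lo in np.arange(.15,.30,.01):
    p=P[m&(P[...,2]>lo)&(P[...,2]<=lo+.01)]
    if len(p): print(round(lo,2),len(p),'x',p[:,0].min().round(3),p[:,0].max().round(3),'y',p[:,1].min().round(3),p[:,1].max().round(3))
u=[(f'{P[v,x,2]:.3f}') for v,x in [(143,343),(146,344),(148,344)]];print(u)
f,cx,cy,T=K('scene'); Ti=np.linalg.inv(T)
for z in (.09,.10,.11,.12):
    for y in (.26,.286):
        q=Ti@np.array([.46,y,z,1]); print(z,y,'crop px',((q[0]/-q[2]*f+cx-305)*7.5).round(),((-q[1]/-q[2]*f+cy-115)*7.5).round())
E
```

```text
0.15 45 x 0.447 0.473 y 0.246 0.299
0.16 68 x 0.444 0.475 y 0.233 0.317
0.17 119 x 0.444 0.477 y 0.226 0.322
0.18 107 x 0.443 0.479 y 0.22 0.328
0.19 114 x 0.445 0.48 y 0.214 0.335
0.2 123 x 0.453 0.479 y 0.21 0.341
0.21 207 x 0.438 0.482 y 0.207 0.339
0.22 150 x 0.446 0.48 y 0.217 0.334
0.23 54 x 0.454 0.477 y 0.231 0.312
0.24 37 x 0.455 0.495 y 0.236 0.3
0.25 111 x 0.448 0.497 y 0.235 0.306
0.26 121 x 0.452 0.498 y 0.236 0.304
0.27 114 x 0.448 0.498 y 0.236 0.305
0.28 134 x 0.447 0.498 y 0.235 0.302
0.29 152 x 0.446 0.497 y 0.235 0.305
['0.141', '0.129', '0.128']
0.09 0.26 crop px 281.0 304.0
0.09 0.286 crop px 355.0 298.0
0.1 0.26 crop px 286.0 283.0
0.1 0.286 crop px 360.0 277.0
0.11 0.26 crop px 290.0 261.0
0.11 0.286 crop px 365.0 256.0
0.12 0.26 crop px 295.0 240.0
0.12 0.286 crop px 370.0 234.0
```

The depth shows the finger tips at z≈0.117 while the TCP reads 0.090, so they really sit about 27 mm above the reading and closed above the plates. I'll open, go lower and regrip.

Request:
{"name": "step_arm", "arguments": {
  "increments": [
    {"gripper": 120, "dx": 0, "dy": 0, "dz": 0, "rx": 0, "ry": 0, "rz": 0},
    {"gripper": 120, "dx": 0, "dy": 0, "dz": 0, "rx": 0, "ry": 0, "rz": 0},
    {"gripper": 120, "dx": 0, "dy": 0, "dz": 0.01, "rx": 0, "ry": 0, "rz": 0},
    {"gripper": 120, "dx": 0, "dy": 0, "dz": 0.025, "rx": 0, "ry": 0, "rz": 0},
    {"gripper": 120, "dx": 0, "dy": 0, "dz": 0.038, "rx": 0, "ry": 0, "rz": 0},
    {"gripper": 120, "dx": 0, "dy": 0, "dz": 0.042, "rx": 0, "ry": 0, "rz": 0},
    {"gripper": 120, "dx": 0, "dy": 0, "dz": 0.042, "rx": 0, "ry": 0, "rz": 0}
  ]
}}

```text
clock: 3.97
ee_pos: [0.458, 0.2715, 0.0443]
tool_rot: [[-0.994, -0.112, -0.002], [-0.112, 0.994, -0.002], [0.003, -0.002, -1.0]]
force: [0.2, 0.5, -0.5]
gripper_width: 0.0454
grip_force: 0.0
```

Request:
{"name": "step_arm", "arguments": {
  "increments": [
    {"gripper": 150, "dx": 0, "dy": 0, "dz": 0, "rx": 0, "ry": 0, "rz": 0},
    {"gripper": 165, "dx": 0, "dy": 0, "dz": 0, "rx": 0, "ry": 0, "rz": 0},
    {"gripper": 172, "dx": 0, "dy": 0, "dz": 0, "rx": 0, "ry": 0, "rz": 0},
    {"gripper": 176, "dx": 0, "dy": 0, "dz": 0, "rx": 0, "ry": 0, "rz": 0},
    {"gripper": 176, "dx": 0, "dy": 0, "dz": 0, "rx": 0, "ry": 0, "rz": 0},
    {"gripper": 176, "dx": 0, "dy": 0, "dz": 0, "rx": 0, "ry": 0, "rz": 0}
  ]
}}

```text
clock: 4.47
ee_pos: [0.4593, 0.2725, 0.0466]
tool_rot: [[-0.994, -0.112, 0.001], [-0.112, 0.994, 0.001], [-0.001, 0.001, -1.0]]
force: [-0.5, 0.4, 3.3]
gripper_width: 0.0266
grip_force: 4.8
```

Request:
{"name": "step_arm", "arguments": {
  "increments": [
    {"gripper": 164, "dx": 0, "dy": 0, "dz": 0, "rx": 0, "ry": 0, "rz": 0},
    {"gripper": 164, "dx": 0, "dy": 0, "dz": 0.002, "rx": 0, "ry": 0, "rz": 0},
    {"gripper": 164, "dx": 0, "dy": 0, "dz": 0.003, "rx": 0, "ry": 0, "rz": 0},
    {"gripper": 164, "dx": 0, "dy": 0, "dz": 0.003, "rx": 0, "ry": 0, "rz": 0},
    {"gripper": 164, "dx": 0, "dy": 0, "dz": 0.003, "rx": 0, "ry": 0, "rz": 0}
  ]
}}

```text
clock: 4.88
ee_pos: [0.4588, 0.272, 0.0428]
tool_rot: [[-0.994, -0.112, -0.0], [-0.112, 0.994, -0.0], [0.0, -0.0, -1.0]]
force: [0.1, -0.6, -0.6]
gripper_width: 0.0307
grip_force: 0.0
```

Request:
{"name": "step_arm", "arguments": {
  "increments": [
    {"gripper": 164, "dx": 0, "dy": 0, "dz": 0.001, "rx": 0, "ry": 0, "rz": 0},
    {"gripper": 164, "dx": 0, "dy": 0, "dz": 0.002, "rx": 0, "ry": 0, "rz": 0},
    {"gripper": 164, "dx": 0, "dy": 0, "dz": 0.002, "rx": 0, "ry": 0, "rz": 0},
    {"gripper": 164, "dx": 0, "dy": 0, "dz": 0.002, "rx": 0, "ry": 0, "rz": 0}
  ]
}}

```text
clock: 5.22
ee_pos: [0.4594, 0.2726, 0.0416]
tool_rot: [[-0.994, -0.112, 0.001], [-0.112, 0.994, 0.001], [-0.001, 0.001, -1.0]]
force: [-1.3, -0.9, 5.1]
gripper_width: 0.0306
grip_force: 3.1
```

Tips met the finger rests at TCP z≈0.042. I back off 1 mm and grip lightly.

Request:
{"name": "step_arm", "arguments": {
  "increments": [
    {"gripper": 164, "dx": 0, "dy": 0, "dz": -0.001, "rx": 0, "ry": 0, "rz": 0},
    {"gripper": 172, "dx": 0, "dy": 0, "dz": -0.0015, "rx": 0, "ry": 0, "rz": 0},
    {"gripper": 178, "dx": 0, "dy": 0, "dz": -0.0015, "rx": 0, "ry": 0, "rz": 0},
    {"gripper": 178, "dx": 0, "dy": 0, "dz": -0.0015, "rx": 0, "ry": 0, "rz": 0},
    {"gripper": 178, "dx": 0, "dy": 0, "dz": -0.0015, "rx": 0, "ry": 0, "rz": 0}
  ]
}}

```text
clock: 5.63
ee_pos: [0.4589, 0.2721, 0.0424]
tool_rot: [[-0.994, -0.112, -0.0], [-0.112, 0.994, -0.0], [0.0, -0.0, -1.0]]
force: [-0.4, -0.0, 0.2]
gripper_width: 0.0262
grip_force: 6.0
```

Request:
{"name": "step_arm", "arguments": {
  "increments": [
    {"gripper": 178, "dx": 0, "dy": 0, "dz": -0.008, "rx": 0, "ry": 0, "rz": 0},
    {"gripper": 178, "dx": 0, "dy": 0, "dz": -0.02, "rx": 0, "ry": 0, "rz": 0},
    {"gripper": 178, "dx": 0, "dy": 0, "dz": -0.035, "rx": 0, "ry": 0, "rz": 0},
    {"gripper": 178, "dx": 0, "dy": 0, "dz": -0.055, "rx": 0, "ry": 0, "rz": 0},
    {"gripper": 178, "dx": 0, "dy": 0, "dz": -0.075, "rx": 0, "ry": 0, "rz": 0},
    {"gripper": 178, "dx": 0, "dy": 0, "dz": -0.09, "rx": 0, "ry": 0, "rz": 0},
    {"gripper": 178, "dx": 0, "dy": 0, "dz": -0.1, "rx": 0, "ry": 0, "rz": 0},
    {"gripper": 178, "dx": 0, "dy": 0, "dz": -0.1, "rx": 0, "ry": 0, "rz": 0}
  ]
}}

```text
clock: 6.3
ee_pos: [0.4602, 0.2729, 0.1455]
tool_rot: [[-0.994, -0.112, 0.003], [-0.112, 0.994, 0.003], [-0.004, 0.002, -1.0]]
force: [0.0, 0.1, -1.0]
gripper_width: 0.0262
grip_force: 6.0
```

```bash
python3 - <<'E'
from h import *
go(.5315,-.2595,.16,96.4)
s=r.read_state(); print(s['qpos'].round(2),s['grip_force'])
im,d=cap('scene'); P=pts('scene',d); cv2.imwrite('pics/s4.png',cv2.resize(im[95:195,295:395],(600,600),interpolation=cv2.INTER_CUBIC)[...,::-1])
E
```

```text
clock 6.3 cur [0.4602 0.2729 0.1455] 96.43 w 0.0262 inc [-0.0114 -0.5371 -0.0157] rot [0.13 0.21 0.03]
[-0.76  0.17  0.16  1.79 -0.03  1.18  1.09] 5.975804552435875
```

View pics/s4.png

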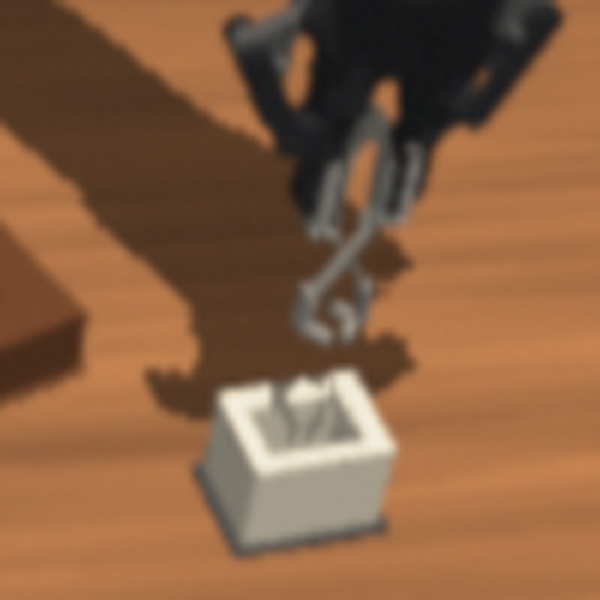

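Forceps are lifted, hanging upright at crop (340,270). Now to the block.

Request:
{"name": "step_arm", "arguments": {
  "increments": [
    {"gripper": 178, "dx": -0.001, "dy": -0.02, "dz": -0.005, "rx": 0, "ry": 0, "rz": 0},
    {"gripper": 178, "dx": -0.002, "dy": -0.055, "dz": -0.01, "rx": 0, "ry": 0, "rz": 0},
    {"gripper": 178, "dx": -0.002, "dy": -0.09, "dz": -0.01, "rx": 0, "ry": 0, "rz": 2},
    {"gripper": 178, "dx": -0.003, "dy": -0.125, "dz": -0.01, "rx": 0, "ry": 0, "rz": 5},
    {"gripper": 178, "dx": -0.004, "dy": -0.16, "dz": -0.01, "rx": 0, "ry": 0, "rz": 8},
    {"gripper": 178, "dx": -0.005, "dy": -0.195, "dz": -0.01, "rx": 0, "ry": 0, "rz": 12},
    {"gripper": 178, "dx": -0.005, "dy": -0.23, "dz": -0.01, "rx": 0, "ry": 0, "rz": 15},
    {"gripper": 178, "dx": -0.006, "dy": -0.265, "dz": -0.01, "rx": 0, "ry": 0, "rz": 18.4}
  ]
}}

```text
clock: 7.02
ee_pos: [0.4938, 0.0078, 0.1515]
tool_rot: [[-0.978, 0.21, -0.001], [0.21, 0.978, -0.0], [0.001, -0.0, -1.0]]
force: [0.4, -0.8, -0.8]
gripper_width: 0.0262
grip_force: 6.0
```

```bash
python3 - <<'E'
from h import *
go(.5315,-.2595,.155,78)
E
```

```text
clock 7.02 cur [0.4938 0.0078 0.1515] 77.89 w 0.0262 inc [-0.0929 -0.2534 -0.0035] rot [-0.03 -0.08 -0.11]
```

Request:
{"name": "step_arm", "arguments": {
  "increments": [
    {"gripper": 178, "dx": -0.0125, "dy": -0.035, "dz": -0.003, "rx": 0, "ry": 0, "rz": 0},
    {"gripper": 178, "dx": -0.025, "dy": -0.07, "dz": -0.005, "rx": 0, "ry": 0, "rz": 0},
    {"gripper": 178, "dx": -0.0375, "dy": -0.105, "dz": -0.005, "rx": 0, "ry": 0, "rz": 0},
    {"gripper": 178, "dx": -0.05, "dy": -0.14, "dz": -0.005, "rx": 0, "ry": 0, "rz": 0},
    {"gripper": 178, "dx": -0.063, "dy": -0.175, "dz": -0.005, "rx": 0, "ry": 0, "rz": 0},
    {"gripper": 178, "dx": -0.076, "dy": -0.21, "dz": -0.005, "rx": 0, "ry": 0, "rz": 0},
    {"gripper": 178, "dx": -0.087, "dy": -0.238, "dz": -0.005, "rx": 0, "ry": 0, "rz": 0},
    {"gripper": 178, "dx": -0.093, "dy": -0.2535, "dz": -0.005, "rx": 0, "ry": 0, "rz": 0}
  ]
}}

```text
clock: 7.68
ee_pos: [0.5318, -0.2619, 0.1563]
tool_rot: [[-0.977, 0.211, -0.002], [0.211, 0.977, -0.001], [0.002, -0.002, -1.0]]
force: [-0.9, 0.5, -0.9]
gripper_width: 0.026
grip_force: 6.0
```

Request:
{"name": "step_arm", "arguments": {
  "increments": [
    {"gripper": 188, "dx": 0, "dy": 0, "dz": 0, "rx": 0, "ry": 0, "rz": 0},
    {"gripper": 196, "dx": 0, "dy": 0, "dz": 0, "rx": 0, "ry": 0, "rz": 0},
    {"gripper": 199, "dx": 0, "dy": 0, "dz": 0, "rx": 0, "ry": 0, "rz": 0},
    {"gripper": 199, "dx": 0, "dy": 0, "dz": 0, "rx": 0, "ry": 0, "rz": 0}
  ]
}}

```text
clock: 8.02
ee_pos: [0.5331, -0.2561, 0.157]
tool_rot: [[-0.979, 0.205, -0.001], [0.205, 0.979, 0.001], [0.001, 0.001, -1.0]]
force: [0.6, -0.1, -0.4]
gripper_width: 0.0207
grip_force: 19.8
```

```bash
python3 - <<'E'
from h import *
go(.5315,-.2595,.082,78)
im,d=cap('scene'); P=pts('scene',d); cv2.imwrite('pics/s5.png',cv2.resize(im[120:230,90:200],(600,600),interpolation=cv2.INTER_CUBIC)[...,::-1])
m=(np.hypot(P[...,0]-.53,P[...,1]+.26)<.05)
for lo in np.arange(.08,.19,.01):
    k=m&(P[...,2]>lo)&(P[...,2]<=lo+.01)
    q,l,st,c=cv2.connectedComponentsWithStats(k.astype(np.uint8))
    for i in range(1,q):
        if st[i,4]>=4:
            p=P[l==i]; print(round(lo,2),st[i,4],'x',p[:,0].min().round(4),p[:,0].max().round(4),'y',p[:,1].min().round(4),p[:,1].max().round(4))
E
```

```text
clock 8.02 cur [ 0.5331 -0.2561  0.157 ] 78.14 w 0.0207 inc [ 0.0008 -0.0038  0.075 ] rot [ 0.05 -0.05  0.14]
0.12 22 x 0.5204 0.5412 y -0.2731 -0.2601
0.12 17 x 0.5234 0.5447 y -0.2483 -0.2362
0.13 7 x 0.5251 0.5345 y -0.2724 -0.2688
0.13 11 x 0.5301 0.5437 y -0.2392 -0.2351
0.14 6 x 0.5275 0.5356 y -0.2721 -0.2689
0.14 12 x 0.5296 0.542 y -0.24 -0.2359
0.15 9 x 0.5266 0.5357 y -0.2452 -0.2395
0.15 4 x 0.5303 0.5367 y -0.2662 -0.2636
0.16 9 x 0.5271 0.5352 y -0.2529 -0.2465
0.16 6 x 0.5334 0.5389 y -0.2623 -0.2564
0.17 18 x 0.5268 0.54 y -0.262 -0.2504
0.18 25 x 0.5246 0.5409 y -0.273 -0.2589
0.18 13 x 0.5337 0.5437 y -0.249 -0.2367
```

View pics/s5.png

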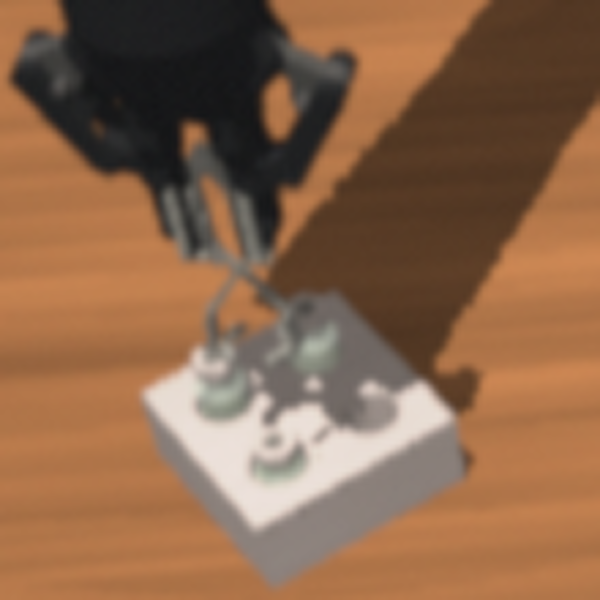

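Jaws are open above the short vial (crop (280,455); jaws at (215,335) and (285,345)). Settling sideways, then lowering.

Request:
{"name": "step_arm", "arguments": {
  "increments": [
    {"gripper": 200, "dx": 0, "dy": 0, "dz": 0.01, "rx": 0, "ry": 0, "rz": 0},
    {"gripper": 201, "dx": 0, "dy": 0, "dz": 0.02, "rx": 0, "ry": 0, "rz": 0},
    {"gripper": 202, "dx": 0, "dy": 0, "dz": 0.025, "rx": 0, "ry": 0, "rz": 0},
    {"gripper": 202, "dx": 0, "dy": 0, "dz": 0.025, "rx": 0, "ry": 0, "rz": 0},
    {"gripper": 202, "dx": 0, "dy": 0, "dz": 0.025, "rx": 0, "ry": 0, "rz": 0},
    {"gripper": 202, "dx": 0, "dy": 0, "dz": 0.025, "rx": 0, "ry": 0, "rz": 0}
  ]
}}

```text
clock: 8.57
ee_pos: [0.5331, -0.2578, 0.1326]
tool_rot: [[-0.978, 0.207, 0.0], [0.207, 0.978, -0.0], [-0.0, -0.0, -1.0]]
force: [0.9, -0.1, -0.7]
gripper_width: 0.0205
grip_force: 19.8
```

```bash
python3 - <<'E'
from h import *
go(.5315,-.2593,.082,78)
E
```

```text
clock 8.57 cur [ 0.5331 -0.2578  0.1326] 78.03 w 0.0205 inc [ 0.0013 -0.0018  0.0506] rot [-0.    0.01  0.03]
```

Request:
{"name": "step_arm", "arguments": {
  "squeeze": 24,
  "increments": [
    {"gripper": 200, "dx": 0.0013, "dy": -0.0018, "dz": 0, "rx": 0, "ry": 0, "rz": 0},
    {"gripper": 200, "dx": 0.0013, "dy": -0.0018, "dz": 0.005, "rx": 0, "ry": 0, "rz": 0},
    {"gripper": 200, "dx": 0.0013, "dy": -0.0018, "dz": 0.015, "rx": 0, "ry": 0, "rz": 0},
    {"gripper": 200, "dx": 0.0013, "dy": -0.0018, "dz": 0.022, "rx": 0, "ry": 0, "rz": 0},
    {"gripper": 200, "dx": 0.0013, "dy": -0.0018, "dz": 0.022, "rx": 0, "ry": 0, "rz": 0},
    {"gripper": 200, "dx": 0.0013, "dy": -0.0018, "dz": 0.022, "rx": 0, "ry": 0, "rz": 0},
    {"gripper": 200, "dx": 0.0013, "dy": -0.0018, "dz": 0.022, "rx": 0, "ry": 0, "rz": 0}
  ]
}}

```text
clock: 9.15
ee_pos: [0.5314, -0.2593, 0.1104]
tool_rot: [[-0.978, 0.207, -0.0], [0.207, 0.978, 0.0], [0.0, -0.0, -1.0]]
force: [-0.4, -0.2, -1.1]
gripper_width: 0.0192
grip_force: 22.4
```

```bash
python3 - <<'E'
from h import *
go(.5315,-.2593,.082,78); print(r.read_state()['grip_force'])
im,d=cap('scene'); P=pts('scene',d); cv2.imwrite('pics/s6.png',cv2.resize(im[165:215,110:160],(600,600),interpolation=cv2.INTER_CUBIC)[...,::-1])
E
```

```text
clock 9.15 cur [ 0.5314 -0.2593  0.1104] 78.03 w 0.0192 inc [-0.0001 -0.      0.0284] rot [-0.   -0.01  0.03]
22.37290217773989
```

View pics/s6.png

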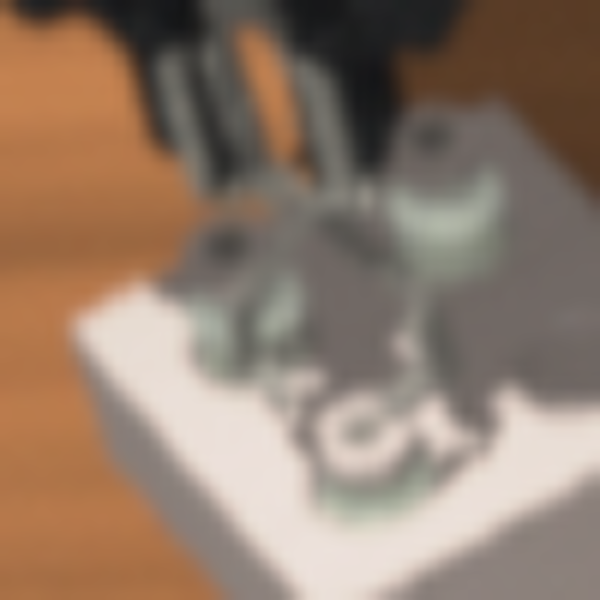

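The jaws straddle the cap: cap at crop (365,430), jaws at about (285,385) and (430,370). Descending.

Request:
{"name": "step_arm", "arguments": {
  "increments": [
    {"gripper": 200, "dx": 0, "dy": 0, "dz": 0.005, "rx": 0, "ry": 0, "rz": 0},
    {"gripper": 200, "dx": 0, "dy": 0, "dz": 0.01, "rx": 0, "ry": 0, "rz": 0},
    {"gripper": 200, "dx": 0, "dy": 0, "dz": 0.015, "rx": 0, "ry": 0, "rz": 0},
    {"gripper": 200, "dx": 0, "dy": 0, "dz": 0.018, "rx": 0, "ry": 0, "rz": 0},
    {"gripper": 200, "dx": 0, "dy": 0, "dz": 0.02, "rx": 0, "ry": 0, "rz": 0},
    {"gripper": 200, "dx": 0, "dy": 0, "dz": 0.02, "rx": 0, "ry": 0, "rz": 0}
  ]
}}

```text
clock: 9.7
ee_pos: [0.5311, -0.2591, 0.0898]
tool_rot: [[-0.978, 0.207, -0.001], [0.207, 0.978, 0.0], [0.001, 0.0, -1.0]]
force: [-0.2, 0.3, -0.5]
gripper_width: 0.0187
grip_force: 22.4
```

Request:
{"name": "step_arm", "arguments": {
  "increments": [
    {"gripper": 200, "dx": 0, "dy": 0, "dz": 0.003, "rx": 0, "ry": 0, "rz": 0},
    {"gripper": 200, "dx": 0, "dy": 0, "dz": 0.006, "rx": 0, "ry": 0, "rz": 0},
    {"gripper": 200, "dx": 0, "dy": 0, "dz": 0.008, "rx": 0, "ry": 0, "rz": 0},
    {"gripper": 200, "dx": 0, "dy": 0, "dz": 0.008, "rx": 0, "ry": 0, "rz": 0},
    {"gripper": 200, "dx": 0, "dy": 0, "dz": 0.008, "rx": 0, "ry": 0, "rz": 0}
  ]
}}

```text
clock: 10.12
ee_pos: [0.5314, -0.2592, 0.0824]
tool_rot: [[-0.978, 0.207, -0.0], [0.207, 0.978, 0.0], [0.0, 0.0, -1.0]]
force: [0.1, -0.0, -1.4]
gripper_width: 0.0187
grip_force: 22.4
```

Request:
{"name": "step_arm", "arguments": {
  "increments": [
    {"gripper": 200, "dx": 0, "dy": 0, "dz": 0.001, "rx": 0, "ry": 0, "rz": 0},
    {"gripper": 200, "dx": 0, "dy": 0, "dz": 0.0015, "rx": 0, "ry": 0, "rz": 0},
    {"gripper": 200, "dx": 0, "dy": 0, "dz": 0.0015, "rx": 0, "ry": 0, "rz": 0},
    {"gripper": 200, "dx": 0, "dy": 0, "dz": 0.0015, "rx": 0, "ry": 0, "rz": 0}
  ]
}}

```text
clock: 10.45
ee_pos: [0.5314, -0.2592, 0.081]
tool_rot: [[-0.978, 0.207, 0.0], [0.207, 0.978, 0.0], [0.0, 0.0, -1.0]]
force: [-0.4, 0.5, -0.4]
gripper_width: 0.019
grip_force: 22.4
```

Request:
{"name": "step_arm", "arguments": {
  "increments": [
    {"gripper": 200, "dx": 0, "dy": 0, "dz": 0.001, "rx": 0, "ry": 0, "rz": 0},
    {"gripper": 200, "dx": 0, "dy": 0, "dz": 0.001, "rx": 0, "ry": 0, "rz": 0},
    {"gripper": 200, "dx": 0, "dy": 0, "dz": 0.001, "rx": 0, "ry": 0, "rz": 0}
  ]
}}

```text
clock: 10.7
ee_pos: [0.5314, -0.2592, 0.0799]
tool_rot: [[-0.978, 0.207, -0.0], [0.207, 0.978, 0.0], [0.0, 0.0, -1.0]]
force: [0.1, -0.5, -1.2]
gripper_width: 0.0187
grip_force: 22.4
```

Request:
{"name": "step_arm", "arguments": {
  "increments": [
    {"gripper": 200, "dx": 0, "dy": 0, "dz": 0.001, "rx": 0, "ry": 0, "rz": 0},
    {"gripper": 200, "dx": 0, "dy": 0, "dz": 0.001, "rx": 0, "ry": 0, "rz": 0},
    {"gripper": 200, "dx": 0, "dy": 0, "dz": 0.001, "rx": 0, "ry": 0, "rz": 0}
  ]
}}

```text
clock: 10.95
ee_pos: [0.5314, -0.2592, 0.0789]
tool_rot: [[-0.978, 0.207, -0.0], [0.207, 0.978, 0.0], [0.0, 0.0, -1.0]]
force: [0.2, -0.3, -0.1]
gripper_width: 0.0192
grip_force: 22.4
```

Request:
{"name": "step_arm", "arguments": {
  "increments": [
    {"gripper": 196, "dx": 0, "dy": 0, "dz": 0, "rx": 0, "ry": 0, "rz": 0},
    {"gripper": 192, "dx": 0, "dy": 0, "dz": 0, "rx": 0, "ry": 0, "rz": 0},
    {"gripper": 188, "dx": 0, "dy": 0, "dz": 0, "rx": 0, "ry": 0, "rz": 0},
    {"gripper": 184, "dx": 0, "dy": 0, "dz": 0, "rx": 0, "ry": 0, "rz": 0},
    {"gripper": 180, "dx": 0, "dy": 0, "dz": 0, "rx": 0, "ry": 0, "rz": 0},
    {"gripper": 178, "dx": 0, "dy": 0, "dz": 0, "rx": 0, "ry": 0, "rz": 0},
    {"gripper": 178, "dx": 0, "dy": 0, "dz": 0, "rx": 0, "ry": 0, "rz": 0}
  ]
}}

```text
clock: 11.53
ee_pos: [0.5315, -0.2593, 0.0791]
tool_rot: [[-0.978, 0.207, 0.0], [0.207, 0.978, 0.0], [-0.0, 0.0, -1.0]]
force: [0.0, -1.0, 0.8]
gripper_width: 0.0256
grip_force: 4.6
```

Request:
{"name": "step_arm", "arguments": {
  "increments": [
    {"gripper": 178, "dx": 0, "dy": 0, "dz": -0.004, "rx": 0, "ry": 0, "rz": 0},
    {"gripper": 178, "dx": 0, "dy": 0, "dz": -0.012, "rx": 0, "ry": 0, "rz": 0},
    {"gripper": 178, "dx": 0, "dy": 0, "dz": -0.022, "rx": 0, "ry": 0, "rz": 0},
    {"gripper": 178, "dx": 0, "dy": 0, "dz": -0.034, "rx": 0, "ry": 0, "rz": 0},
    {"gripper": 178, "dx": 0, "dy": 0, "dz": -0.048, "rx": 0, "ry": 0, "rz": 0},
    {"gripper": 178, "dx": 0, "dy": 0, "dz": -0.06, "rx": 0, "ry": 0, "rz": 0},
    {"gripper": 178, "dx": 0, "dy": 0, "dz": -0.068, "rx": 0, "ry": 0, "rz": 0},
    {"gripper": 178, "dx": 0, "dy": 0, "dz": -0.07, "rx": 0, "ry": 0, "rz": 0}
  ]
}}

```text
clock: 12.2
ee_pos: [0.5323, -0.2596, 0.1512]
tool_rot: [[-0.978, 0.207, 0.003], [0.207, 0.978, -0.0], [-0.003, 0.0, -1.0]]
force: [0.1, -0.7, -1.4]
gripper_width: 0.0256
grip_force: 5.2
```

Request:
{"name": "step_arm", "arguments": {
  "increments": [
    {"gripper": 178, "dx": 0, "dy": 0, "dz": 0, "rx": 0, "ry": 0, "rz": 0},
    {"gripper": 178, "dx": 0, "dy": 0, "dz": 0, "rx": 0, "ry": 0, "rz": 0},
    {"gripper": 178, "dx": 0, "dy": 0, "dz": 0, "rx": 0, "ry": 0, "rz": 0},
    {"gripper": 178, "dx": 0, "dy": 0, "dz": 0, "rx": 0, "ry": 0, "rz": 0}
  ]
}}

```text
clock: 12.53
ee_pos: [0.531, -0.2591, 0.1483]
tool_rot: [[-0.978, 0.207, -0.001], [0.207, 0.978, 0.0], [0.001, 0.0, -1.0]]
force: [1.1, -0.3, -0.5]
gripper_width: 0.0257
grip_force: 5.2
```

```bash
python3 - <<'E'
from h import *
go(.5565,-.0113,.16,75)
s=r.read_state();print(s['grip_force'])
im,d=cap('scene'); P=pts('scene',d); cv2.imwrite('pics/s7.png',cv2.resize(im[120:220,80:180],(600,600),interpolation=cv2.INTER_CUBIC)[...,::-1])
m=(np.hypot(P[...,0]-.53,P[...,1]+.26)<.03)
for lo in np.arange(.075,.16,.006):
    k=m&(P[...,2]>lo)&(P[...,2]<=lo+.006)
    p=P[k]
    if len(p): print(round(lo,3),len(p),'x',p[:,0].min().round(4),p[:,0].max().round(4),'y',p[:,1].min().round(4),p[:,1].max().round(4),im[k].mean(0).round())
E
```

```text
clock 12.53 cur [ 0.531  -0.2591  0.1483] 78.04 w 0.0257 inc [ 0.0265  0.2477 -0.0117] rot [ 0.   -0.07  3.04]
5.223591327667236
0.081 3 x 0.5369 0.5398 y -0.2642 -0.2523 [149. 144. 134.]
0.087 15 x 0.53 0.5421 y -0.2659 -0.245 [149. 145. 132.]
0.093 19 x 0.5351 0.5433 y -0.2672 -0.2457 [151. 147. 128.]
0.099 16 x 0.5301 0.5435 y -0.2657 -0.245 [153. 151. 133.]
0.105 22 x 0.5317 0.5416 y -0.2676 -0.2461 [157. 159. 143.]
0.111 22 x 0.5264 0.5426 y -0.2685 -0.2474 [153. 153. 141.]
0.117 26 x 0.5232 0.5443 y -0.2726 -0.2401 [138. 133. 125.]
0.123 53 x 0.5212 0.5436 y -0.2738 -0.2412 [172. 158. 148.]
0.129 24 x 0.5233 0.5409 y -0.2723 -0.2425 [155. 140. 129.]
0.135 11 x 0.5287 0.5395 y -0.2711 -0.2419 [127. 115. 104.]
0.141 9 x 0.5269 0.5345 y -0.2676 -0.2456 [113.  98.  85.]
0.147 9 x 0.5264 0.5343 y -0.2642 -0.2489 [116.  95.  79.]
0.153 7 x 0.5248 0.5342 y -0.2617 -0.2528 [135. 111.  91.]
0.159 9 x 0.5257 0.5372 y -0.2626 -0.2553 [140. 121. 104.]
```

View pics/s7.png

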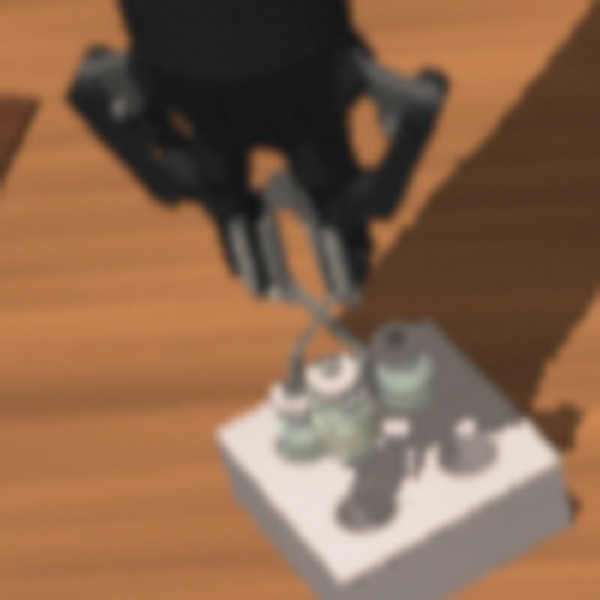

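The vial is held upright by its neck at crop (335,400), its well at (365,515) is empty, and the tall vials are undisturbed. Refining the stand's hole centre.

```bash
python3 - <<'E'
from h import *
cap('top')
for n,c0 in (('scene',(.5552,-.0095)),('top',(.5575,-.0125))):
    im,d=load(n); g=cv2.GaussianBlur(cv2.cvtColor(im,cv2.COLOR_RGB2GRAY),(3,3),0).astype(float)
    v,u=np.mgrid[0:384,0:512]; 
    f,cx,cy,T=K(n); D=np.stack([(u-cx)/f,-(v-cy)/f,-np.ones_like(u,float)],-1)@T[:3,:3].T
    o=T[:3,3]; W=o+D*((.037-o[2])/D[...,2])[...,None]
    rr=np.hypot(W[...,0]-c0[0],W[...,1]-c0[1])
    face=(rr>.02)&(rr<.034); med=np.median(g[face]); sd=g[face].std()
    ins=rr<.019
    m=ins&(abs(g-med)>max(8,2*sd)); p=W[m]
    print(n,med,sd,m.sum(),p[:,:2].mean(0).round(4),np.round(p[:,:2].min(0),4),np.round(p[:,:2].max(0),4),cv2.minEnclosingCircle((p[:,:2]*1000).astype(np.float32)))
go(.5565,-.0113,.16,78)
E
```

```text
scene 139.0 0.9888630323975532 91 [ 0.5535 -0.01  ] [ 0.5394 -0.0257] [0.5692 0.0049] ((553.6510009765625, -10.321391105651855), 15.845064163208008)
top 123.0 0.9931201865709102 127 [ 0.5582 -0.0131] [ 0.542  -0.0297] [0.573  0.0036] ((558.6580200195312, -13.04337215423584), 16.67588996887207)
clock 12.63 cur [ 0.5312 -0.2591  0.1485] 78.03 w 0.0256 inc [ 0.0266  0.2477 -0.0115] rot [ 0.   -0.05  0.03]
```

Request:
{"name": "step_arm", "arguments": {
  "increments": [
    {"gripper": 178, "dx": 0.003, "dy": 0.02, "dz": -0.005, "rx": 0, "ry": 0, "rz": 0},
    {"gripper": 178, "dx": 0.006, "dy": 0.05, "dz": -0.01, "rx": 0, "ry": 0, "rz": 0},
    {"gripper": 178, "dx": 0.01, "dy": 0.085, "dz": -0.012, "rx": 0, "ry": 0, "rz": 0},
    {"gripper": 178, "dx": 0.014, "dy": 0.12, "dz": -0.012, "rx": 0, "ry": 0, "rz": 0},
    {"gripper": 178, "dx": 0.018, "dy": 0.155, "dz": -0.012, "rx": 0, "ry": 0, "rz": 0},
    {"gripper": 178, "dx": 0.022, "dy": 0.19, "dz": -0.012, "rx": 0, "ry": 0, "rz": 0},
    {"gripper": 178, "dx": 0.025, "dy": 0.22, "dz": -0.012, "rx": 0, "ry": 0, "rz": 0},
    {"gripper": 178, "dx": 0.0265, "dy": 0.24, "dz": -0.012, "rx": 0, "ry": 0, "rz": 0}
  ]
}}

```text
clock: 13.3
ee_pos: [0.5552, -0.015, 0.1608]
tool_rot: [[-0.979, 0.204, -0.0], [0.204, 0.979, 0.001], [0.001, 0.001, -1.0]]
force: [0.7, -0.1, -1.8]
gripper_width: 0.0257
grip_force: 5.2
```

Request:
{"name": "step_arm", "arguments": {
  "increments": [
    {"gripper": 178, "dx": 0, "dy": 0.003, "dz": 0.005, "rx": 0, "ry": 0, "rz": 0},
    {"gripper": 178, "dx": 0, "dy": 0.003, "dz": 0.018, "rx": 0, "ry": 0, "rz": 0},
    {"gripper": 178, "dx": 0, "dy": 0.003, "dz": 0.03, "rx": 0, "ry": 0, "rz": 0},
    {"gripper": 178, "dx": 0, "dy": 0.003, "dz": 0.036, "rx": 0, "ry": 0, "rz": 0},
    {"gripper": 178, "dx": 0, "dy": 0.003, "dz": 0.036, "rx": 0, "ry": 0, "rz": 0},
    {"gripper": 178, "dx": 0, "dy": 0.003, "dz": 0.036, "rx": 0, "ry": 0, "rz": 0},
    {"gripper": 178, "dx": 0, "dy": 0.003, "dz": 0.036, "rx": 0, "ry": 0, "rz": 0}
  ]
}}

```text
clock: 13.88
ee_pos: [0.5561, -0.0165, 0.1254]
tool_rot: [[-0.978, 0.208, 0.001], [0.208, 0.978, 0.0], [-0.001, 0.0, -1.0]]
force: [-1.0, -0.3, -0.7]
gripper_width: 0.0257
grip_force: 5.2
```

```bash
python3 - <<'E'
from h import *
go(.5562,-.0119,.106,78)
im,d=cap('scene'); P=pts('scene',d)
m=(np.hypot(P[...,0]-.555,P[...,1]+.01)<.03)
for lo in np.arange(.058,.115,.006):
    k=m&(P[...,2]>lo)&(P[...,2]<=lo+.006); p=P[k]
    if len(p): print(round(lo,3),len(p),'x',p[:,0].min().round(4),p[:,0].max().round(4),'y',p[:,1].min().round(4),p[:,1].max().round(4))
E
```

```text
clock 13.88 cur [ 0.5561 -0.0165  0.1254] 77.99 w 0.0257 inc [0.0009 0.0045 0.0194] rot [ 0.01  0.03 -0.01]
0.058 4 x 0.5626 0.565 y -0.021 -0.0115
0.064 16 x 0.5563 0.5669 y -0.0255 -0.0033
0.07 12 x 0.5584 0.5678 y -0.0233 -0.0035
0.076 20 x 0.5557 0.5692 y -0.0256 -0.0033
0.082 18 x 0.5584 0.5688 y -0.0253 -0.0061
0.088 17 x 0.5477 0.5677 y -0.0272 -0.0031
0.094 27 x 0.5528 0.5664 y -0.0299 0.0016
0.1 47 x 0.5473 0.5652 y -0.0295 -0.0014
0.106 12 x 0.5483 0.5652 y -0.0296 -0.0005
0.112 12 x 0.5464 0.5639 y -0.0295 -0.0013
```

Request:
{"name": "step_arm", "arguments": {
  "increments": [
    {"gripper": 178, "dx": 0.001, "dy": 0.0045, "dz": 0, "rx": 0, "ry": 0, "rz": 0},
    {"gripper": 178, "dx": 0.001, "dy": 0.0045, "dz": 0.006, "rx": 0, "ry": 0, "rz": 0},
    {"gripper": 178, "dx": 0.001, "dy": 0.0045, "dz": 0.012, "rx": 0, "ry": 0, "rz": 0},
    {"gripper": 178, "dx": 0.001, "dy": 0.0045, "dz": 0.018, "rx": 0, "ry": 0, "rz": 0},
    {"gripper": 178, "dx": 0.001, "dy": 0.0045, "dz": 0.019, "rx": 0, "ry": 0, "rz": 0},
    {"gripper": 178, "dx": 0.001, "dy": 0.0045, "dz": 0.019, "rx": 0, "ry": 0, "rz": 0},
    {"gripper": 178, "dx": 0.001, "dy": 0.0045, "dz": 0.019, "rx": 0, "ry": 0, "rz": 0}
  ]
}}

```text
clock: 14.52
ee_pos: [0.5558, -0.0115, 0.1059]
tool_rot: [[-0.978, 0.208, -0.0], [0.208, 0.978, -0.0], [0.0, -0.0, -1.0]]
force: [0.0, -0.4, -0.2]
gripper_width: 0.0261
grip_force: 5.2
```

Request:
{"name": "step_arm", "arguments": {
  "increments": [
    {"gripper": 178, "dx": 0, "dy": 0, "dz": 0.001, "rx": 0, "ry": 0, "rz": 0},
    {"gripper": 178, "dx": 0, "dy": 0, "dz": 0.002, "rx": 0, "ry": 0, "rz": 0},
    {"gripper": 178, "dx": 0, "dy": 0, "dz": 0.003, "rx": 0, "ry": 0, "rz": 0},
    {"gripper": 178, "dx": 0, "dy": 0, "dz": 0.004, "rx": 0, "ry": 0, "rz": 0},
    {"gripper": 178, "dx": 0, "dy": 0, "dz": 0.004, "rx": 0, "ry": 0, "rz": 0}
  ]
}}

```text
clock: 14.93
ee_pos: [0.5557, -0.0114, 0.1018]
tool_rot: [[-0.978, 0.207, -0.0], [0.207, 0.978, 0.0], [0.0, 0.0, -1.0]]
force: [0.3, 0.4, -0.9]
gripper_width: 0.026
grip_force: 5.2
```

Request:
{"name": "step_arm", "arguments": {
  "increments": [
    {"gripper": 178, "dx": 0, "dy": 0, "dz": 0.001, "rx": 0, "ry": 0, "rz": 0},
    {"gripper": 178, "dx": 0, "dy": 0, "dz": 0.002, "rx": 0, "ry": 0, "rz": 0},
    {"gripper": 178, "dx": 0, "dy": 0, "dz": 0.003, "rx": 0, "ry": 0, "rz": 0},
    {"gripper": 178, "dx": 0, "dy": 0, "dz": 0.003, "rx": 0, "ry": 0, "rz": 0},
    {"gripper": 178, "dx": 0, "dy": 0, "dz": 0.003, "rx": 0, "ry": 0, "rz": 0}
  ]
}}

```text
clock: 15.35
ee_pos: [0.5558, -0.0114, 0.0989]
tool_rot: [[-0.978, 0.207, -0.0], [0.207, 0.978, 0.0], [0.0, 0.0, -1.0]]
force: [-0.7, 0.4, -0.6]
gripper_width: 0.0258
grip_force: 5.2
```

Request:
{"name": "step_arm", "arguments": {
  "increments": [
    {"gripper": 178, "dx": 0, "dy": 0, "dz": 0.001, "rx": 0, "ry": 0, "rz": 0},
    {"gripper": 178, "dx": 0, "dy": 0, "dz": 0.002, "rx": 0, "ry": 0, "rz": 0},
    {"gripper": 178, "dx": 0, "dy": 0, "dz": 0.002, "rx": 0, "ry": 0, "rz": 0},
    {"gripper": 178, "dx": 0, "dy": 0, "dz": 0.002, "rx": 0, "ry": 0, "rz": 0}
  ]
}}

```text
clock: 15.68
ee_pos: [0.5558, -0.0114, 0.0969]
tool_rot: [[-0.978, 0.207, -0.0], [0.207, 0.978, 0.0], [0.0, 0.0, -1.0]]
force: [-0.6, 0.1, -0.8]
gripper_width: 0.026
grip_force: 5.2
```

Request:
{"name": "step_arm", "arguments": {
  "increments": [
    {"gripper": 178, "dx": 0, "dy": 0, "dz": 0.001, "rx": 0, "ry": 0, "rz": 0},
    {"gripper": 178, "dx": 0, "dy": 0, "dz": 0.002, "rx": 0, "ry": 0, "rz": 0},
    {"gripper": 178, "dx": 0, "dy": 0, "dz": 0.002, "rx": 0, "ry": 0, "rz": 0},
    {"gripper": 178, "dx": 0, "dy": 0, "dz": 0.002, "rx": 0, "ry": 0, "rz": 0}
  ]
}}

```text
clock: 16.02
ee_pos: [0.5557, -0.0114, 0.0949]
tool_rot: [[-0.978, 0.207, -0.0], [0.207, 0.978, 0.0], [0.0, 0.0, -1.0]]
force: [0.8, -0.2, -1.5]
gripper_width: 0.026
grip_force: 5.2
```

Request:
{"name": "step_arm", "arguments": {
  "increments": [
    {"gripper": 178, "dx": 0, "dy": 0, "dz": 0.0005, "rx": 0, "ry": 0, "rz": 0},
    {"gripper": 178, "dx": 0, "dy": 0, "dz": 0.001, "rx": 0, "ry": 0, "rz": 0},
    {"gripper": 178, "dx": 0, "dy": 0, "dz": 0.001, "rx": 0, "ry": 0, "rz": 0},
    {"gripper": 178, "dx": 0, "dy": 0, "dz": 0.001, "rx": 0, "ry": 0, "rz": 0}
  ]
}}

```text
clock: 16.35
ee_pos: [0.5558, -0.0114, 0.0939]
tool_rot: [[-0.978, 0.207, -0.0], [0.207, 0.978, 0.0], [0.0, 0.0, -1.0]]
force: [0.2, -0.2, -2.0]
gripper_width: 0.0258
grip_force: 5.2
```

Request:
{"name": "step_arm", "arguments": {
  "increments": [
    {"gripper": 178, "dx": 0, "dy": 0, "dz": 0.0005, "rx": 0, "ry": 0, "rz": 0},
    {"gripper": 178, "dx": 0, "dy": 0, "dz": 0.001, "rx": 0, "ry": 0, "rz": 0},
    {"gripper": 178, "dx": 0, "dy": 0, "dz": 0.001, "rx": 0, "ry": 0, "rz": 0},
    {"gripper": 178, "dx": 0, "dy": 0, "dz": 0.001, "rx": 0, "ry": 0, "rz": 0}
  ]
}}

```text
clock: 16.68
ee_pos: [0.5559, -0.0114, 0.0931]
tool_rot: [[-0.978, 0.207, 0.0], [0.207, 0.978, 0.0], [-0.0, 0.0, -1.0]]
force: [-0.3, -0.2, 0.2]
gripper_width: 0.026
grip_force: 5.2
```

Request:
{"name": "step_arm", "arguments": {
  "increments": [
    {"gripper": 178, "dx": 0, "dy": 0, "dz": 0.0005, "rx": 0, "ry": 0, "rz": 0},
    {"gripper": 178, "dx": 0, "dy": 0, "dz": 0.001, "rx": 0, "ry": 0, "rz": 0},
    {"gripper": 178, "dx": 0, "dy": 0, "dz": 0.001, "rx": 0, "ry": 0, "rz": 0},
    {"gripper": 178, "dx": 0, "dy": 0, "dz": 0.001, "rx": 0, "ry": 0, "rz": 0}
  ]
}}

```text
clock: 17.02
ee_pos: [0.5561, -0.0114, 0.0923]
tool_rot: [[-0.978, 0.207, 0.001], [0.207, 0.978, 0.0], [-0.001, 0.0, -1.0]]
force: [0.8, -0.1, 4.0]
gripper_width: 0.0258
grip_force: 5.1
```

Request:
{"name": "step_arm", "arguments": {
  "increments": [
    {"gripper": 178, "dx": 0, "dy": 0, "dz": 0.0005, "rx": 0, "ry": 0, "rz": 0},
    {"gripper": 178, "dx": 0, "dy": 0, "dz": 0.001, "rx": 0, "ry": 0, "rz": 0},
    {"gripper": 178, "dx": 0, "dy": 0, "dz": 0.001, "rx": 0, "ry": 0, "rz": 0},
    {"gripper": 178, "dx": 0, "dy": 0, "dz": 0.001, "rx": 0, "ry": 0, "rz": 0}
  ]
}}

```text
clock: 17.35
ee_pos: [0.5564, -0.0114, 0.0915]
tool_rot: [[-0.978, 0.207, 0.001], [0.207, 0.978, 0.0], [-0.001, 0.001, -1.0]]
force: [0.5, 0.1, 6.5]
gripper_width: 0.0263
grip_force: 5.1
```

Request:
{"name": "step_arm", "arguments": {
  "increments": [
    {"gripper": 178, "dx": 0, "dy": 0, "dz": 0.0005, "rx": 0, "ry": 0, "rz": 0},
    {"gripper": 178, "dx": 0, "dy": 0, "dz": 0.001, "rx": 0, "ry": 0, "rz": 0},
    {"gripper": 178, "dx": 0, "dy": 0, "dz": 0.001, "rx": 0, "ry": 0, "rz": 0},
    {"gripper": 178, "dx": 0, "dy": 0, "dz": 0.001, "rx": 0, "ry": 0, "rz": 0}
  ]
}}

```text
clock: 17.68
ee_pos: [0.5564, -0.0114, 0.0906]
tool_rot: [[-0.978, 0.207, 0.001], [0.207, 0.978, 0.0], [-0.001, 0.001, -1.0]]
force: [0.4, 0.1, 6.1]
gripper_width: 0.0256
grip_force: 5.1
```

Request:
{"name": "step_arm", "arguments": {
  "increments": [
    {"gripper": 178, "dx": 0, "dy": 0, "dz": 0.0005, "rx": 0, "ry": 0, "rz": 0},
    {"gripper": 178, "dx": 0, "dy": 0, "dz": 0.001, "rx": 0, "ry": 0, "rz": 0},
    {"gripper": 178, "dx": 0, "dy": 0, "dz": 0.001, "rx": 0, "ry": 0, "rz": 0},
    {"gripper": 178, "dx": 0, "dy": 0, "dz": 0.001, "rx": 0, "ry": 0, "rz": 0}
  ]
}}

```text
clock: 18.02
ee_pos: [0.5564, -0.0114, 0.0896]
tool_rot: [[-0.978, 0.207, 0.001], [0.207, 0.978, 0.0], [-0.001, 0.001, -1.0]]
force: [-0.5, -0.6, 6.4]
gripper_width: 0.0257
grip_force: 5.1
```

Request:
{"name": "step_arm", "arguments": {
  "increments": [
    {"gripper": 178, "dx": 0, "dy": 0, "dz": 0.0005, "rx": 0, "ry": 0, "rz": 0},
    {"gripper": 178, "dx": 0, "dy": 0, "dz": 0.001, "rx": 0, "ry": 0, "rz": 0},
    {"gripper": 178, "dx": 0, "dy": 0, "dz": 0.0015, "rx": 0, "ry": 0, "rz": 0},
    {"gripper": 178, "dx": 0, "dy": 0, "dz": 0.002, "rx": 0, "ry": 0, "rz": 0},
    {"gripper": 178, "dx": 0, "dy": 0, "dz": 0.0025, "rx": 0, "ry": 0, "rz": 0},
    {"gripper": 178, "dx": 0, "dy": 0, "dz": 0.003, "rx": 0, "ry": 0, "rz": 0},
    {"gripper": 178, "dx": 0, "dy": 0, "dz": 0.003, "rx": 0, "ry": 0, "rz": 0}
  ]
}}

```text
clock: 18.6
ee_pos: [0.5564, -0.0114, 0.0866]
tool_rot: [[-0.978, 0.207, 0.001], [0.207, 0.978, 0.0], [-0.001, 0.001, -1.0]]
force: [-0.4, 0.1, 6.0]
gripper_width: 0.0258
grip_force: 5.1
```

Request:
{"name": "step_arm", "arguments": {
  "increments": [
    {"gripper": 178, "dx": 0, "dy": 0, "dz": 0.0005, "rx": 0, "ry": 0, "rz": 0},
    {"gripper": 178, "dx": 0, "dy": 0, "dz": 0.001, "rx": 0, "ry": 0, "rz": 0},
    {"gripper": 178, "dx": 0, "dy": 0, "dz": 0.0015, "rx": 0, "ry": 0, "rz": 0},
    {"gripper": 178, "dx": 0, "dy": 0, "dz": 0.002, "rx": 0, "ry": 0, "rz": 0},
    {"gripper": 178, "dx": 0, "dy": 0, "dz": 0.002, "rx": 0, "ry": 0, "rz": 0}
  ]
}}

```text
clock: 19.02
ee_pos: [0.5564, -0.0114, 0.0846]
tool_rot: [[-0.978, 0.207, 0.001], [0.207, 0.978, 0.0], [-0.001, 0.001, -1.0]]
force: [0.3, 0.2, 6.6]
gripper_width: 0.0261
grip_force: 5.1
```

```bash
python3 - <<'E'
from h import *
go(.556,-.0113,.08,78)
for n in ('scene','top'):
    im,d=cap(n); P=pts(n,d)
    m=(np.hypot(P[...,0]-.556,P[...,1]+.011)<.035)
    for lo in np.arange(.036,.13,.006):
        k=m&(P[...,2]>lo)&(P[...,2]<=lo+.006); p=P[k]
        if len(p): print(n,round(lo,3),len(p),'x',p[:,0].min().round(4),p[:,0].max().round(4),'y',p[:,1].min().round(4),p[:,1].max().round(4),im[k].mean(0).round())
im,d=load('scene');cv2.imwrite('pics/s8.png',cv2.resize(im[150:235,200:285],(600,600),interpolation=cv2.INTER_CUBIC)[...,::-1])
E
```

```text
clock 19.02 cur [ 0.5564 -0.0114  0.0846] 78.03 w 0.0261 inc [ 0.0004 -0.      0.0046] rot [0.03 0.07 0.03]
scene 0.036 329 x 0.5214 0.5904 y -0.0455 0.0235 [131. 130. 120.]
scene 0.042 28 x 0.5359 0.5882 y -0.0405 0.0133 [145. 146. 132.]
scene 0.048 28 x 0.5504 0.5669 y -0.0226 0.0071 [137. 137. 126.]
scene 0.054 24 x 0.5488 0.5664 y -0.0254 0.0037 [140. 135. 127.]
scene 0.06 41 x 0.5436 0.5648 y -0.0254 -0.0003 [160. 149. 142.]
scene 0.066 13 x 0.5498 0.5643 y -0.0253 0.0034 [140. 132. 125.]
scene 0.072 11 x 0.5481 0.5636 y -0.0253 0.0041 [107. 104.  97.]
scene 0.078 10 x 0.554 0.5574 y -0.0226 0.0018 [99. 96. 89.]
scene 0.084 8 x 0.552 0.5592 y -0.0178 -0.0029 [92. 87. 79.]
scene 0.09 6 x 0.5537 0.5593 y -0.0154 -0.0083 [103.  97.  88.]
scene 0.096 8 x 0.5513 0.5602 y -0.0149 -0.0062 [111. 104.  95.]
scene 0.102 10 x 0.5505 0.5607 y -0.0177 -0.0032 [109. 102.  93.]
scene 0.108 17 x 0.5473 0.5657 y -0.0295 0.0075 [109. 103.  95.]
scene 0.114 12 x 0.5589 0.5688 y -0.0297 0.0078 [104. 100.  94.]
scene 0.12 28 x 0.5549 0.5704 y -0.0362 0.0118 [78. 74. 69.]
scene 0.126 31 x 0.5542 0.5697 y -0.0361 0.0143 [74. 70. 65.]
```

The cap top is at about 0.062 m, consistent with the ejector moving and no slip. About 4 mm remain.

Request:
{"name": "step_arm", "arguments": {
  "increments": [
    {"gripper": 178, "dx": 0, "dy": 0, "dz": 0.0005, "rx": 0, "ry": 0, "rz": 0},
    {"gripper": 178, "dx": 0, "dy": 0, "dz": 0.001, "rx": 0, "ry": 0, "rz": 0},
    {"gripper": 178, "dx": 0, "dy": 0, "dz": 0.0015, "rx": 0, "ry": 0, "rz": 0},
    {"gripper": 178, "dx": 0, "dy": 0, "dz": 0.002, "rx": 0, "ry": 0, "rz": 0},
    {"gripper": 178, "dx": 0, "dy": 0, "dz": 0.002, "rx": 0, "ry": 0, "rz": 0}
  ]
}}

```text
clock: 19.53
ee_pos: [0.5564, -0.0114, 0.0825]
tool_rot: [[-0.978, 0.207, 0.001], [0.207, 0.978, 0.0], [-0.001, 0.001, -1.0]]
force: [-0.3, -0.2, 7.0]
gripper_width: 0.0257
grip_force: 5.1
```

Request:
{"name": "step_arm", "arguments": {
  "increments": [
    {"gripper": 178, "dx": 0, "dy": 0, "dz": 0.0005, "rx": 0, "ry": 0, "rz": 0},
    {"gripper": 178, "dx": 0, "dy": 0, "dz": 0.0005, "rx": 0, "ry": 0, "rz": 0},
    {"gripper": 178, "dx": 0, "dy": 0, "dz": 0.0005, "rx": 0, "ry": 0, "rz": 0}
  ]
}}

```text
clock: 19.78
ee_pos: [0.5564, -0.0114, 0.0821]
tool_rot: [[-0.978, 0.207, 0.001], [0.207, 0.978, 0.0], [-0.001, 0.001, -1.0]]
force: [-1.1, 0.2, 5.6]
gripper_width: 0.0257
grip_force: 5.1
```

Request:
{"name": "step_arm", "arguments": {
  "increments": [
    {"gripper": 178, "dx": 0, "dy": 0, "dz": 0.0005, "rx": 0, "ry": 0, "rz": 0},
    {"gripper": 178, "dx": 0, "dy": 0, "dz": 0.0005, "rx": 0, "ry": 0, "rz": 0},
    {"gripper": 178, "dx": 0, "dy": 0, "dz": 0.0005, "rx": 0, "ry": 0, "rz": 0}
  ]
}}

```text
clock: 20.03
ee_pos: [0.5564, -0.0114, 0.0816]
tool_rot: [[-0.978, 0.207, 0.001], [0.207, 0.978, 0.0], [-0.001, 0.001, -1.0]]
force: [-0.2, -0.6, 6.0]
gripper_width: 0.0263
grip_force: 5.1
```

Request:
{"name": "step_arm", "arguments": {
  "increments": [
    {"gripper": 178, "dx": 0, "dy": 0, "dz": 0.0005, "rx": 0, "ry": 0, "rz": 0},
    {"gripper": 178, "dx": 0, "dy": 0, "dz": 0.0005, "rx": 0, "ry": 0, "rz": 0},
    {"gripper": 178, "dx": 0, "dy": 0, "dz": 0.0005, "rx": 0, "ry": 0, "rz": 0}
  ]
}}

```text
clock: 20.28
ee_pos: [0.5564, -0.0113, 0.0811]
tool_rot: [[-0.978, 0.207, 0.001], [0.207, 0.978, 0.0], [-0.001, 0.001, -1.0]]
force: [-0.9, 0.1, 6.0]
gripper_width: 0.0257
grip_force: 5.1
```

Request:
{"name": "step_arm", "arguments": {
  "increments": [
    {"gripper": 178, "dx": 0, "dy": 0, "dz": 0.0005, "rx": 0, "ry": 0, "rz": 0},
    {"gripper": 178, "dx": 0, "dy": 0, "dz": 0.0005, "rx": 0, "ry": 0, "rz": 0},
    {"gripper": 178, "dx": 0, "dy": 0, "dz": 0.0005, "rx": 0, "ry": 0, "rz": 0}
  ]
}}

```text
clock: 20.53
ee_pos: [0.5564, -0.0114, 0.0806]
tool_rot: [[-0.978, 0.207, 0.001], [0.207, 0.978, 0.0], [-0.001, 0.001, -1.0]]
force: [0.1, -0.9, 6.2]
gripper_width: 0.0258
grip_force: 5.1
```

Request:
{"name": "step_arm", "arguments": {
  "increments": [
    {"gripper": 178, "dx": 0, "dy": 0, "dz": 0.0005, "rx": 0, "ry": 0, "rz": 0},
    {"gripper": 178, "dx": 0, "dy": 0, "dz": 0.0005, "rx": 0, "ry": 0, "rz": 0},
    {"gripper": 178, "dx": 0, "dy": 0, "dz": 0.0005, "rx": 0, "ry": 0, "rz": 0}
  ]
}}

```text
clock: 20.78
ee_pos: [0.5564, -0.0114, 0.0801]
tool_rot: [[-0.978, 0.207, 0.001], [0.207, 0.978, 0.0], [-0.001, 0.001, -1.0]]
force: [0.5, 0.3, 6.4]
gripper_width: 0.0262
grip_force: 5.1
```

Request:
{"name": "step_arm", "arguments": {
  "increments": [
    {"gripper": 178, "dx": 0, "dy": 0, "dz": 0.0005, "rx": 0, "ry": 0, "rz": 0},
    {"gripper": 178, "dx": 0, "dy": 0, "dz": 0.0005, "rx": 0, "ry": 0, "rz": 0},
    {"gripper": 178, "dx": 0, "dy": 0, "dz": 0.0005, "rx": 0, "ry": 0, "rz": 0}
  ]
}}

```text
clock: 21.03
ee_pos: [0.5566, -0.0113, 0.0797]
tool_rot: [[-0.978, 0.207, 0.002], [0.207, 0.978, 0.0], [-0.002, 0.001, -1.0]]
force: [-0.5, -0.1, 8.0]
gripper_width: 0.0257
grip_force: 5.3
```

Request:
{"name": "step_arm", "arguments": {
  "increments": [
    {"gripper": 178, "dx": 0, "dy": 0, "dz": 0.0005, "rx": 0, "ry": 0, "rz": 0},
    {"gripper": 178, "dx": 0, "dy": 0, "dz": 0.0005, "rx": 0, "ry": 0, "rz": 0},
    {"gripper": 178, "dx": 0, "dy": 0, "dz": 0.0005, "rx": 0, "ry": 0, "rz": 0}
  ]
}}

```text
clock: 21.28
ee_pos: [0.5568, -0.0113, 0.0795]
tool_rot: [[-0.978, 0.207, 0.002], [0.207, 0.978, 0.001], [-0.002, 0.001, -1.0]]
force: [-0.1, 1.9, 9.0]
gripper_width: 0.0255
grip_force: 6.5
```

Request:
{"name": "step_arm", "arguments": {
  "increments": [
    {"gripper": 178, "dx": 0, "dy": 0, "dz": 0.0004, "rx": 0, "ry": 0, "rz": 0},
    {"gripper": 178, "dx": 0, "dy": 0, "dz": 0.0004, "rx": 0, "ry": 0, "rz": 0},
    {"gripper": 178, "dx": 0, "dy": 0, "dz": 0.0004, "rx": 0, "ry": 0, "rz": 0}
  ]
}}

```text
clock: 21.53
ee_pos: [0.5569, -0.0112, 0.0793]
tool_rot: [[-0.978, 0.207, 0.002], [0.207, 0.978, 0.001], [-0.002, 0.001, -1.0]]
force: [-1.2, -0.1, 12.0]
gripper_width: 0.026
grip_force: 7.3
```

```bash
python3 - <<'E'
from h import *
for n in ('scene',):
    im,d=cap(n); P=pts(n,d)
    m=(np.hypot(P[...,0]-.556,P[...,1]+.0095)<.011)&(P[...,2]<.075)
    z=P[...,2][m]; print(n,np.percentile(z,[50,80,90,95]).round(4),np.histogram(z,bins=np.arange(.045,.075,.002)))
    f=(np.hypot(P[...,0]-.556,P[...,1]+.0095)>.02)&(np.hypot(P[...,0]-.556,P[...,1]+.0095)<.036)&(P[...,2]<.042); print(np.median(P[...,2][f]))
E
```

```text
scene [0.057  0.0612 0.0623 0.0632] (array([ 4,  7,  6,  3,  2,  3,  8, 17, 14,  5,  0,  0,  0,  0]), array([0.045, 0.047, 0.049, 0.051, 0.053, 0.055, 0.057, 0.059, 0.061,
       0.063, 0.065, 0.067, 0.069, 0.071, 0.073]))
0.039010849436760364
```

The force rose past the ejector's slide level to 12 N, and the cap top (0.0605 minus the 2 mm bias) is at home height. The vial is home. Unload, open, then rise.

Request:
{"name": "step_arm", "arguments": {
  "increments": [
    {"gripper": 178, "dx": 0, "dy": 0, "dz": -0.0006, "rx": 0, "ry": 0, "rz": 0},
    {"gripper": 184, "dx": 0, "dy": 0, "dz": -0.001, "rx": 0, "ry": 0, "rz": 0},
    {"gripper": 190, "dx": 0, "dy": 0, "dz": -0.001, "rx": 0, "ry": 0, "rz": 0},
    {"gripper": 196, "dx": 0, "dy": 0, "dz": -0.001, "rx": 0, "ry": 0, "rz": 0},
    {"gripper": 200, "dx": 0, "dy": 0, "dz": -0.001, "rx": 0, "ry": 0, "rz": 0},
    {"gripper": 200, "dx": 0, "dy": 0, "dz": -0.001, "rx": 0, "ry": 0, "rz": 0},
    {"gripper": 200, "dx": 0, "dy": 0, "dz": -0.001, "rx": 0, "ry": 0, "rz": 0}
  ]
}}

```text
clock: 22.17
ee_pos: [0.5555, -0.0115, 0.0787]
tool_rot: [[-0.978, 0.207, -0.001], [0.207, 0.978, -0.0], [0.001, -0.0, -1.0]]
force: [-0.6, -0.1, -0.8]
gripper_width: 0.0192
grip_force: 22.7
```

```bash
python3 - <<'E'
from h import *
go(.556,-.0115,.1,78)
im,d=cap('scene'); P=pts('scene',d)
m=(np.hypot(P[...,0]-.556,P[...,1]+.0095)<.03)
for lo in np.arange(.045,.08,.005):
    k=(m&(P[...,2]>lo)&(P[...,2]<=lo+.005)); q,l,st,c=cv2.connectedComponentsWithStats(k.astype(np.uint8))
    for i in range(1,q):
        p=P[l==i]; print(round(lo,3),len(p),'x',p[:,0].min().round(4),p[:,0].max().round(4),'y',p[:,1].min().round(4),p[:,1].max().round(4))
E
```

```text
clock 22.17 cur [ 0.5555 -0.0115  0.0787] 78.03 w 0.0192 inc [-0.0005  0.0001 -0.0213] rot [-0.01 -0.04  0.03]
0.045 4 x 0.5397 0.546 y -0.022 -0.0188
0.045 19 x 0.5422 0.5671 y -0.0062 0.0084
0.045 1 x 0.5448 0.5448 y -0.0268 -0.0268
0.045 7 x 0.5495 0.561 y -0.0297 -0.0229
0.045 8 x 0.5544 0.5658 y -0.0183 -0.0138
0.05 9 x 0.5437 0.5542 y -0.0326 -0.0192
0.05 1 x 0.5557 0.5557 y -0.0007 -0.0007
0.05 8 x 0.5508 0.5624 y 0.0034 0.0119
0.05 4 x 0.5609 0.5618 y -0.0137 -0.0063
0.05 1 x 0.5614 0.5614 y -0.0259 -0.0259
0.055 4 x 0.5444 0.5521 y -0.0151 -0.0099
0.055 4 x 0.5462 0.5561 y -0.0053 -0.0021
0.055 1 x 0.5532 0.5532 y -0.0299 -0.0299
0.055 11 x 0.5581 0.5645 y -0.0183 -0.0038
0.06 28 x 0.5466 0.5629 y -0.0184 -0.0006
0.06 4 x 0.5562 0.5635 y 0.0059 0.009
0.065 5 x 0.546 0.5569 y -0.0301 -0.0266
0.065 6 x 0.5523 0.5612 y 0.0059 0.0093
0.07 4 x 0.5505 0.5551 y -0.0275 -0.0246
0.07 5 x 0.5507 0.5577 y 0.0041 0.0071
0.075 1 x 0.5509 0.5509 y -0.0027 -0.0027
0.075 3 x 0.5492 0.5567 y 0.0015 0.0024
0.075 4 x 0.5504 0.5574 y -0.0228 -0.0202
0.08 5 x 0.5494 0.5561 y -0.0029 -0.0002
0.08 3 x 0.5513 0.5562 y -0.0199 -0.0173
```

Request:
{"name": "step_arm", "arguments": {
  "increments": [
    {"gripper": 200, "dx": 0, "dy": 0, "dz": -0.003, "rx": 0, "ry": 0, "rz": 0},
    {"gripper": 200, "dx": 0, "dy": 0, "dz": -0.007, "rx": 0, "ry": 0, "rz": 0},
    {"gripper": 200, "dx": 0, "dy": 0, "dz": -0.012, "rx": 0, "ry": 0, "rz": 0},
    {"gripper": 200, "dx": 0, "dy": 0, "dz": -0.018, "rx": 0, "ry": 0, "rz": 0},
    {"gripper": 200, "dx": 0, "dy": 0, "dz": -0.028, "rx": 0, "ry": 0, "rz": 0},
    {"gripper": 200, "dx": 0, "dy": 0, "dz": -0.042, "rx": 0, "ry": 0, "rz": 0},
    {"gripper": 200, "dx": 0, "dy": 0, "dz": -0.06, "rx": 0, "ry": 0, "rz": 0},
    {"gripper": 200, "dx": 0, "dy": 0, "dz": -0.075, "rx": 0, "ry": 0, "rz": 0}
  ]
}}

```text
clock: 22.88
ee_pos: [0.5561, -0.0115, 0.1561]
tool_rot: [[-0.978, 0.207, 0.001], [0.207, 0.978, 0.0], [-0.001, 0.0, -1.0]]
force: [0.3, 0.4, -0.6]
gripper_width: 0.0189
grip_force: 22.6
```

Request:
{"name": "step_arm", "arguments": {
  "increments": [
    {"gripper": 196, "dx": 0, "dy": 0, "dz": 0, "rx": 0, "ry": 0, "rz": 0},
    {"gripper": 190, "dx": 0, "dy": 0, "dz": 0, "rx": 0, "ry": 0, "rz": 0},
    {"gripper": 184, "dx": 0, "dy": 0, "dz": 0, "rx": 0, "ry": 0, "rz": 0},
    {"gripper": 179, "dx": 0, "dy": 0, "dz": 0, "rx": 0, "ry": 0, "rz": 0},
    {"gripper": 179, "dx": 0, "dy": 0, "dz": 0, "rx": 0, "ry": 0, "rz": 0}
  ]
}}

```text
clock: 23.3
ee_pos: [0.5553, -0.0114, 0.1533]
tool_rot: [[-0.978, 0.207, -0.001], [0.207, 0.978, -0.0], [0.001, -0.0, -1.0]]
force: [0.3, 0.2, 0.5]
gripper_width: 0.0253
grip_force: 7.2
```

```bash
python3 - <<'E'
from h import *
go(.459,.2721,.155,96.43)
im,d=cap('scene'); P=pts('scene',d)
k=(np.hypot(P[...,0]-.556,P[...,1]+.0095)<.013)&(P[...,2]>.05)&(P[...,2]<.08); p=P[k];print(p.mean(0).round(4),np.median(p[:,2]),p[:,2].max())
m=(np.hypot(P[...,0]-.556,P[...,1]+.0095)<.03)&(P[...,2]>.1)
for lo in np.arange(.105,.18,.01):
    p=P[m&(P[...,2]>lo)&(P[...,2]<=lo+.01)]
    if len(p): print(round(lo,3),len(p),'mid x',((p[:,0].min()+p[:,0].max())/2).round(4),'mid y',((p[:,1].min()+p[:,1].max())/2).round(4),p[:,2].min().round(4))
cv2.imwrite('pics/s9.png',cv2.resize(im[130:230,190:290],(600,600),interpolation=cv2.INTER_CUBIC)[...,::-1])
E
```

```text
clock 23.3 cur [ 0.5553 -0.0114  0.1533] 78.04 w 0.0253 inc [ 0.153   0.2574 -0.0016] rot [-1.000e-02 -8.000e-02 -1.839e+01]
[ 0.5561 -0.0097  0.0591] 0.05960181076509852 0.06331384916909455
0.115 38 mid x 0.552 mid y -0.0092 0.1191
0.125 14 mid x 0.5555 mid y -0.0103 0.1251
0.135 13 mid x 0.5535 mid y -0.0101 0.1365
0.145 14 mid x 0.5542 mid y -0.01 0.1455
0.155 10 mid x 0.5543 mid y -0.0112 0.1558
0.165 18 mid x 0.5556 mid y -0.0099 0.1656
0.175 24 mid x 0.556 mid y -0.0119 0.1753
```

View pics/s9.png

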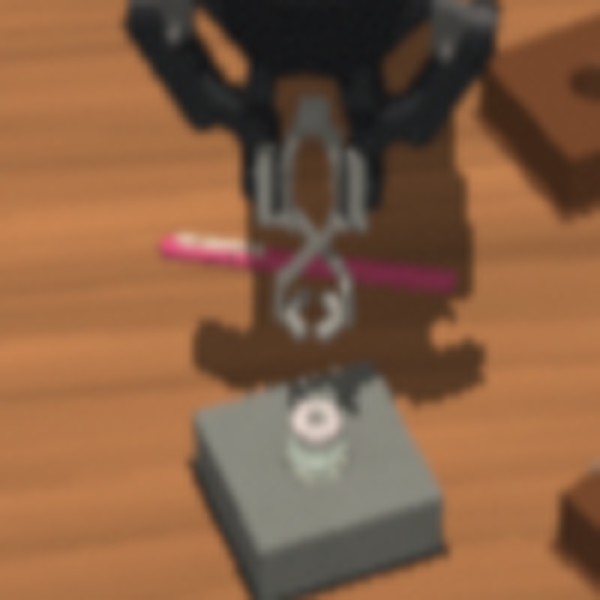

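The vial stands upright in the grey stand (cap at crop (318,418)), freed, and the forceps hang straight with the jaws shut at (315,320). Back to the rest.

Request:
{"name": "step_arm", "arguments": {
  "increments": [
    {"gripper": 179, "dx": 0.011, "dy": 0.018, "dz": 0, "rx": 0, "ry": 0, "rz": -2},
    {"gripper": 179, "dx": 0.03, "dy": 0.05, "dz": -0.001, "rx": 0, "ry": 0, "rz": -5},
    {"gripper": 179, "dx": 0.05, "dy": 0.084, "dz": -0.0015, "rx": 0, "ry": 0, "rz": -8},
    {"gripper": 179, "dx": 0.07, "dy": 0.118, "dz": -0.0015, "rx": 0, "ry": 0, "rz": -12},
    {"gripper": 179, "dx": 0.09, "dy": 0.152, "dz": -0.0015, "rx": 0, "ry": 0, "rz": -15},
    {"gripper": 179, "dx": 0.11, "dy": 0.186, "dz": -0.0015, "rx": 0, "ry": 0, "rz": -18.4},
    {"gripper": 179, "dx": 0.13, "dy": 0.218, "dz": -0.0015, "rx": 0, "ry": 0, "rz": -18.4},
    {"gripper": 179, "dx": 0.145, "dy": 0.244, "dz": -0.0015, "rx": 0, "ry": 0, "rz": -18.4}
  ]
}}

```text
clock: 24.02
ee_pos: [0.4627, 0.2602, 0.1553]
tool_rot: [[-0.993, -0.115, -0.001], [-0.115, 0.993, 0.0], [0.001, 0.001, -1.0]]
force: [0.1, 0.4, -0.4]
gripper_width: 0.0258
grip_force: 7.2
```

Request:
{"name": "step_arm", "arguments": {
  "increments": [
    {"gripper": 179, "dx": 0, "dy": 0, "dz": 0.003, "rx": 0, "ry": 0, "rz": 0},
    {"gripper": 179, "dx": 0, "dy": 0, "dz": 0.003, "rx": 0, "ry": 0, "rz": 0},
    {"gripper": 179, "dx": 0, "dy": 0, "dz": 0.003, "rx": 0, "ry": 0, "rz": 0},
    {"gripper": 179, "dx": 0, "dy": 0, "dz": 0.003, "rx": 0, "ry": 0, "rz": 0}
  ]
}}

```text
clock: 24.35
ee_pos: [0.4652, 0.2558, 0.1525]
tool_rot: [[-0.994, -0.11, -0.0], [-0.11, 0.994, -0.001], [0.0, -0.001, -1.0]]
force: [0.4, -0.8, -0.9]
gripper_width: 0.0254
grip_force: 7.2
```

```bash
python3 - <<'E'
from h import *
go(.459,.2722,.11,96.43)
E
```

```text
clock 24.35 cur [0.4652 0.2558 0.1525] 96.31 w 0.0254 inc [0.0044 0.017  0.0425] rot [-0.03 -0.   -0.12]
```

Request:
{"name": "step_arm", "arguments": {
  "increments": [
    {"gripper": 179, "dx": 0.003, "dy": 0.008, "dz": 0.01, "rx": 0, "ry": 0, "rz": 0},
    {"gripper": 179, "dx": 0.006, "dy": 0.0155, "dz": 0.025, "rx": 0, "ry": 0, "rz": 0},
    {"gripper": 179, "dx": 0.006, "dy": 0.0155, "dz": 0.043, "rx": 0, "ry": 0, "rz": 0},
    {"gripper": 179, "dx": 0.006, "dy": 0.0155, "dz": 0.05, "rx": 0, "ry": 0, "rz": 0},
    {"gripper": 179, "dx": 0.006, "dy": 0.0155, "dz": 0.05, "rx": 0, "ry": 0, "rz": 0},
    {"gripper": 179, "dx": 0.006, "dy": 0.0155, "dz": 0.05, "rx": 0, "ry": 0, "rz": 0},
    {"gripper": 179, "dx": 0.006, "dy": 0.0155, "dz": 0.05, "rx": 0, "ry": 0, "rz": 0}
  ]
}}

```text
clock: 24.93
ee_pos: [0.4575, 0.272, 0.1034]
tool_rot: [[-0.994, -0.111, 0.001], [-0.111, 0.994, 0.001], [-0.001, 0.001, -1.0]]
force: [0.2, -0.3, -0.6]
gripper_width: 0.0254
grip_force: 7.2
```

```bash
python3 - <<'E'
from h import *
go(.459,.2722,.1,96.43)
im,d=cap('scene'); P=pts('scene',d)
m=(np.hypot(P[...,0]-.46,P[...,1]-.272)<.03)
for lo in np.arange(.056,.12,.008):
    p=P[m&(P[...,2]>lo)&(P[...,2]<=lo+.008)]
    if len(p): print(round(lo,3),len(p),'x',p[:,0].min().round(4),p[:,0].max().round(4),'y',p[:,1].min().round(4),p[:,1].max().round(4))
E
```

```text
clock 24.93 cur [0.4575 0.272  0.1034] 96.39 w 0.0254 inc [-0.0015 -0.      0.0034] rot [ 0.03  0.06 -0.04]
0.056 2 x 0.4747 0.4784 y 0.2496 0.2861
0.064 8 x 0.4433 0.4651 y 0.2668 0.2809
0.072 32 x 0.4413 0.4658 y 0.2575 0.2889
0.08 16 x 0.4507 0.463 y 0.2579 0.2882
0.088 10 x 0.4533 0.4621 y 0.2591 0.2861
0.096 8 x 0.454 0.4633 y 0.2617 0.2827
0.104 10 x 0.4473 0.4623 y 0.2646 0.2744
0.112 10 x 0.4568 0.4612 y 0.2704 0.2806
```

Request:
{"name": "step_arm", "arguments": {
  "increments": [
    {"gripper": 179, "dx": -0.003, "dy": 0, "dz": 0, "rx": 0, "ry": 0, "rz": 0},
    {"gripper": 179, "dx": -0.003, "dy": 0, "dz": 0, "rx": 0, "ry": 0, "rz": 0},
    {"gripper": 179, "dx": -0.003, "dy": 0, "dz": 0, "rx": 0, "ry": 0, "rz": 0},
    {"gripper": 179, "dx": -0.003, "dy": 0, "dz": 0, "rx": 0, "ry": 0, "rz": 0}
  ]
}}

```text
clock: 25.32
ee_pos: [0.46, 0.2724, 0.1028]
tool_rot: [[-0.994, -0.112, 0.0], [-0.112, 0.994, 0.0], [-0.0, 0.0, -1.0]]
force: [-0.2, -0.2, -1.2]
gripper_width: 0.0258
grip_force: 7.2
```

```bash
python3 - <<'E'
from h import *
go(.459,.2722,.1,96.43)
a=np.radians(6.3); R=np.array([[np.cos(a),np.sin(a)],[-np.sin(a),np.cos(a)]])
im,d=cap('scene'); P=pts('scene',d); Q=P.copy(); Q[...,:2]=(P[...,:2]-[.459,.272])@R.T
m=(abs(Q[...,0])<.03)&(abs(Q[...,1])<.04)
def pr(n,k):
    p=Q[k]
    if len(p): print(n,len(p),'x',(1000*np.percentile(p[:,0],[0,5,50,95,100])).round(1),'y',(1000*np.percentile(p[:,1],[0,5,50,95,100])).round(1))
pr('resttop',m&(P[...,2]>.047)&(P[...,2]<.0545))
# rest face strips: near (+x) wall and side walls
for ylo,yhi in((-.031,-.024),(.024,.031)):
    pr('side',m&(P[...,2]>.047)&(P[...,2]<.0545)&(Q[...,1]>ylo)&(Q[...,1]<yhi))
pr('nearwall',m&(P[...,2]>.047)&(P[...,2]<.0545)&(abs(Q[...,1])<.018)&(Q[...,0]>.005))
for lo in np.arange(.064,.13,.006): pr(round(lo,3),m&(P[...,2]>lo)&(P[...,2]<=lo+.006)&(abs(Q[...,1])<.02))
E
```

```text
clock 25.32 cur [0.46   0.2724 0.1028] 96.43 w 0.0258 inc [ 0.001  -0.0001  0.0028] rot [ 0.01  0.02 -0.  ]
resttop 205 x [-28.  -24.8   6.7  24.   26.9] y [-29.9 -28.   -0.   33.9  35.8]
side 33 x [-26.6 -23.5   1.7  23.3  24.1] y [-29.9 -29.5 -27.1 -24.3 -24. ]
side 27 x [-17.9 -15.3   4.6  22.1  24.4] y [24.6 24.8 27.4 30.2 30.6]
nearwall 44 x [13.6 15.2 20.8 24.7 25.7] y [-16.2 -15.3   0.4  15.6  17.3]
0.064 4 x [-8.9 -7.6  2.3  7.6  8. ] y [-4.8 -3.4  7.2 10.  10.2]
0.07 31 x [-10.4  -8.1  -0.6   8.    8.5] y [-15.1 -13.1   4.6  14.5  16.2]
0.076 8 x [-6.9 -6.1 -1.5  3.2  3.5] y [-13.3 -12.9   1.6  14.6  14.6]
0.082 9 x [-7.1 -5.6  0.6  3.9  4. ] y [-13.7 -13.3 -10.8  13.   13.1]
0.088 8 x [-4.5 -4.4  1.1  4.1  4.4] y [-12.4 -12.3 -10.7  13.7  14. ]
0.094 9 x [-5.8 -5.5  0.4  3.   3.3] y [-10.1 -10.   -4.1  11.6  11.8]
0.1 5 x [-4.3 -3.7 -0.4  1.7  1.8] y [-5.3 -4.8 -2.1  4.9  6.2]
0.106 3 x [-2.6 -2.   3.6  3.8  3.9] y [-1.5 -1.3  0.5  0.7  0.7]
0.112 9 x [-4.5 -3.4  2.9  4.5  4.8] y [-2.9 -1.9  1.3  4.7  4.7]
0.118 6 x [-1.3 -1.3  2.2  4.   4.3] y [5.  5.4 7.  9.2 9.3]
0.124 12 x [-5.9 -5.5  2.3  6.2  6.5] y [-18.4 -18.2   6.8  13.2  17.7]
```

Request:
{"name": "step_arm", "arguments": {
  "increments": [
    {"gripper": 179, "dx": -0.001, "dy": 0.001, "dz": 0.004, "rx": 0, "ry": 0, "rz": 0},
    {"gripper": 179, "dx": -0.001, "dy": 0.001, "dz": 0.009, "rx": 0, "ry": 0, "rz": 0},
    {"gripper": 179, "dx": -0.001, "dy": 0.001, "dz": 0.014, "rx": 0, "ry": 0, "rz": 0},
    {"gripper": 179, "dx": -0.001, "dy": 0.001, "dz": 0.017, "rx": 0, "ry": 0, "rz": 0},
    {"gripper": 179, "dx": -0.001, "dy": 0.001, "dz": 0.019, "rx": 0, "ry": 0, "rz": 0},
    {"gripper": 179, "dx": -0.001, "dy": 0.001, "dz": 0.019, "rx": 0, "ry": 0, "rz": 0}
  ]
}}

```text
clock: 25.87
ee_pos: [0.4604, 0.2733, 0.0829]
tool_rot: [[-0.994, -0.112, -0.001], [-0.112, 0.994, -0.001], [0.001, -0.0, -1.0]]
force: [-0.1, 0.1, -0.4]
gripper_width: 0.0255
grip_force: 7.2
```

Request:
{"name": "step_arm", "arguments": {
  "increments": [
    {"gripper": 179, "dx": 0, "dy": 0, "dz": 0.002, "rx": 0, "ry": 0, "rz": 0},
    {"gripper": 179, "dx": 0, "dy": 0, "dz": 0.004, "rx": 0, "ry": 0, "rz": 0},
    {"gripper": 179, "dx": 0, "dy": 0, "dz": 0.006, "rx": 0, "ry": 0, "rz": 0},
    {"gripper": 179, "dx": 0, "dy": 0, "dz": 0.006, "rx": 0, "ry": 0, "rz": 0}
  ]
}}

```text
clock: 26.2
ee_pos: [0.4605, 0.2734, 0.0772]
tool_rot: [[-0.994, -0.112, -0.0], [-0.112, 0.994, -0.0], [0.0, -0.0, -1.0]]
force: [-1.3, 0.4, -0.8]
gripper_width: 0.0252
grip_force: 7.2
```

Request:
{"name": "step_arm", "arguments": {
  "increments": [
    {"gripper": 179, "dx": 0, "dy": 0, "dz": 0.003, "rx": 0, "ry": 0, "rz": 0},
    {"gripper": 179, "dx": 0, "dy": 0, "dz": 0.007, "rx": 0, "ry": 0, "rz": 0},
    {"gripper": 179, "dx": 0, "dy": 0, "dz": 0.011, "rx": 0, "ry": 0, "rz": 0},
    {"gripper": 179, "dx": 0, "dy": 0, "dz": 0.015, "rx": 0, "ry": 0, "rz": 0},
    {"gripper": 179, "dx": 0, "dy": 0, "dz": 0.015, "rx": 0, "ry": 0, "rz": 0}
  ]
}}

```text
clock: 26.62
ee_pos: [0.4602, 0.2732, 0.0615]
tool_rot: [[-0.994, -0.112, -0.001], [-0.112, 0.994, -0.001], [0.001, -0.001, -1.0]]
force: [-0.0, -1.0, -0.8]
gripper_width: 0.0256
grip_force: 7.2
```

Request:
{"name": "step_arm", "arguments": {
  "increments": [
    {"gripper": 179, "dx": 0, "dy": 0, "dz": 0.003, "rx": 0, "ry": 0, "rz": 0},
    {"gripper": 179, "dx": 0, "dy": 0, "dz": 0.007, "rx": 0, "ry": 0, "rz": 0},
    {"gripper": 179, "dx": 0, "dy": 0, "dz": 0.011, "rx": 0, "ry": 0, "rz": 0},
    {"gripper": 179, "dx": 0, "dy": 0, "dz": 0.015, "rx": 0, "ry": 0, "rz": 0},
    {"gripper": 179, "dx": 0, "dy": 0, "dz": 0.015, "rx": 0, "ry": 0, "rz": 0},
    {"gripper": 179, "dx": 0, "dy": 0, "dz": 0.015, "rx": 0, "ry": 0, "rz": 0}
  ]
}}

```text
clock: 27.12
ee_pos: [0.4605, 0.2734, 0.0473]
tool_rot: [[-0.994, -0.112, -0.0], [-0.112, 0.994, -0.0], [0.001, -0.0, -1.0]]
force: [0.0, -0.0, -0.0]
gripper_width: 0.0253
grip_force: 7.2
```

Nearly down (floor at TCP≈0.042).

Request:
{"name": "step_arm", "arguments": {
  "increments": [
    {"gripper": 179, "dx": 0, "dy": 0, "dz": 0.002, "rx": 0, "ry": 0, "rz": 0},
    {"gripper": 179, "dx": 0, "dy": 0, "dz": 0.0035, "rx": 0, "ry": 0, "rz": 0},
    {"gripper": 179, "dx": 0, "dy": 0, "dz": 0.0045, "rx": 0, "ry": 0, "rz": 0},
    {"gripper": 179, "dx": 0, "dy": 0, "dz": 0.0045, "rx": 0, "ry": 0, "rz": 0}
  ]
}}

```text
clock: 27.45
ee_pos: [0.4606, 0.2735, 0.0429]
tool_rot: [[-0.994, -0.112, -0.0], [-0.112, 0.994, -0.0], [0.0, -0.0, -1.0]]
force: [-0.1, 1.3, -1.4]
gripper_width: 0.0252
grip_force: 7.2
```

Request:
{"name": "step_arm", "arguments": {
  "increments": [
    {"gripper": 179, "dx": 0, "dy": 0, "dz": 0.001, "rx": 0, "ry": 0, "rz": 0},
    {"gripper": 179, "dx": 0, "dy": 0, "dz": 0.001, "rx": 0, "ry": 0, "rz": 0},
    {"gripper": 179, "dx": 0, "dy": 0, "dz": 0.001, "rx": 0, "ry": 0, "rz": 0}
  ]
}}

```text
clock: 27.7
ee_pos: [0.4608, 0.2736, 0.0422]
tool_rot: [[-0.994, -0.112, 0.0], [-0.112, 0.994, 0.0], [-0.0, 0.0, -1.0]]
force: [-0.5, -1.0, 0.8]
gripper_width: 0.0257
grip_force: 7.2
```

Request:
{"name": "step_arm", "arguments": {
  "increments": [
    {"gripper": 179, "dx": 0, "dy": 0, "dz": 0.001, "rx": 0, "ry": 0, "rz": 0},
    {"gripper": 179, "dx": 0, "dy": 0, "dz": 0.001, "rx": 0, "ry": 0, "rz": 0},
    {"gripper": 176, "dx": 0, "dy": 0, "dz": 0.001, "rx": 0, "ry": 0, "rz": 0},
    {"gripper": 172, "dx": 0, "dy": 0, "dz": 0.0005, "rx": 0, "ry": 0, "rz": 0},
    {"gripper": 168, "dx": 0, "dy": 0, "dz": -0.001, "rx": 0, "ry": 0, "rz": 0},
    {"gripper": 160, "dx": 0, "dy": 0, "dz": -0.001, "rx": 0, "ry": 0, "rz": 0},
    {"gripper": 140, "dx": 0, "dy": 0, "dz": -0.001, "rx": 0, "ry": 0, "rz": 0},
    {"gripper": 110, "dx": 0, "dy": 0, "dz": -0.001, "rx": 0, "ry": 0, "rz": 0}
  ]
}}

```text
clock: 28.37
ee_pos: [0.4607, 0.2734, 0.043]
tool_rot: [[-0.994, -0.112, -0.0], [-0.112, 0.994, -0.0], [0.0, -0.0, -1.0]]
force: [0.5, 0.3, -0.1]
gripper_width: 0.0483
grip_force: 0.0
```

Request:
{"name": "step_arm", "arguments": {
  "increments": [
    {"gripper": 90, "dx": 0, "dy": 0, "dz": 0, "rx": 0, "ry": 0, "rz": 0},
    {"gripper": 90, "dx": 0, "dy": 0, "dz": -0.005, "rx": 0, "ry": 0, "rz": 0},
    {"gripper": 90, "dx": 0, "dy": 0, "dz": -0.025, "rx": 0, "ry": 0, "rz": 0},
    {"gripper": 90, "dx": 0, "dy": 0, "dz": -0.055, "rx": 0, "ry": 0, "rz": 0},
    {"gripper": 90, "dx": 0, "dy": 0, "dz": -0.09, "rx": 0, "ry": 0, "rz": 0},
    {"gripper": 90, "dx": 0, "dy": 0, "dz": -0.12, "rx": 0, "ry": 0, "rz": 0},
    {"gripper": 90, "dx": 0, "dy": 0, "dz": -0.14, "rx": 0, "ry": 0, "rz": 0},
    {"gripper": 90, "dx": 0, "dy": 0, "dz": -0.14, "rx": 0, "ry": 0, "rz": 0}
  ]
}}

```text
clock: 29.03
ee_pos: [0.4627, 0.2748, 0.1883]
tool_rot: [[-0.994, -0.112, 0.006], [-0.112, 0.994, 0.005], [-0.006, 0.004, -1.0]]
force: [0.4, 0.7, -0.1]
gripper_width: 0.0553
grip_force: 0.0
```

```bash
python3 - <<'E'
from h import *
im,d=cap('scene'); P=pts('scene',d)
for nm,c,rr,z in [('rest',(.46,.271),.06,(.045,.055)),('ftop2',(.46,.27),.05,(.117,.13)),('ftop',(.46,.27),.05,(.108,.13)),('fmid',(.46,.27),.05,(.075,.1)),('cap',(.556,-.0095),.013,(.05,.08))]:
    m=(np.hypot(P[...,0]-c[0],P[...,1]-c[1])<rr)&(P[...,2]>z[0])&(P[...,2]<z[1])
    p=P[m]; print(nm,len(p),p.mean(0).round(4),np.round(np.concatenate([np.ravel(v) for v in cv2.minAreaRect(p[:,:2].astype(np.float32)*1000)]),1),p[:,2].max().round(4))
E
```

```text
rest 220 [0.4643 0.2722 0.0507] [456.5 274.7  56.6  65.6   6.5] 0.055
ftop2 25 [0.4609 0.2732 0.1211] [460.6 273.3  15.3  10.2  14. ] 0.1248
ftop 37 [0.4611 0.2724 0.1183] [460.5 272.7  15.   16.3  21.2] 0.1248
fmid 72 [0.4609 0.2723 0.0886] [460.9 273.2  18.9  30.1   9.3] 0.0995
cap 52 [ 0.556  -0.0098  0.0592] [554.8  -9.2  17.1  17.7  83.7] 0.063
```

Request:
{"name": "step_arm", "arguments": {
  "increments": [
    {"gripper": 90, "dx": 0, "dy": 0, "dz": 0, "rx": 0, "ry": 0, "rz": 0},
    {"gripper": 90, "dx": 0, "dy": 0, "dz": 0, "rx": 0, "ry": 0, "rz": 0},
    {"gripper": 90, "dx": 0, "dy": 0, "dz": 0, "rx": 0, "ry": 0, "rz": 0}
  ]
}}

```text
clock: 29.33
ee_pos: [0.4602, 0.2731, 0.1819]
tool_rot: [[-0.994, -0.112, -0.002], [-0.112, 0.994, -0.001], [0.002, -0.001, -1.0]]
force: [-0.3, -0.0, -0.6]
gripper_width: 0.0553
grip_force: 0.0
```

```bash
python3 -c "
from cell import r
print(r.finish_job())"
```

```text
the job is handed in; nothing more can be done
None
```

I handed the job in at about 29 s: by the depth readings the short vial is home in the grey stand, pressed with about 13 N, and the forceps stand upright in their pocket; no verdict came back, and I viewed 11 pictures, one over the limit of 10.

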